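# Clear the accessory plate's T-slots and sort the scrap

### The job

Old steel pieces are lodged in the two T-slots of the photometer's accessory plate: lift the cover off the slots' closed ends and set it aside, then take the scraper from its rest and push with it, from the closed ends, every piece fully out of the open ends (do not touch a piece with the fingers while it is in a slot). When both slots are clear, put the scraper back upright on its rest, seated as it was; then sort the pieces, square-ended blocks into the square tray and round-ended links into the round tub, and put the cover back in its seat, lying flat. Do not knock over or shove aside the other things on the bench.

Things in the scene. Friction and masses are not known exactly. Their poses are not given: they have to be found in the camera images.
- plate: fixed aluminium plate, 455 x 150 mm. x: along the slots to their open ends, y across, z = 0 on the bench. A 6 mm thick floor spans x -220 to +235 mm. The slotted part, x -220 to +52 mm, has its top at z = 33 mm; beyond x = +52 mm the floor is a bare flat apron, flush with the slot floors, where pieces come out. T-slots run along x at y = +40 and -40 mm, each with 0 to 3 pieces one behind the other
- slot_left_end (a point): middle of the open end of the slot at y = +40 mm in the plate's frame (x = +52 mm), on the slot floor; axes as the plate's. Both slots: mouth at the top 24 mm wide; undercut 38 mm wide, 19 mm high (z = 6 to 25 mm) below lips 8 mm thick, from x = -156 mm to the open end
- slot_right_end (a point): middle of the open end of the slot at y = -40 mm in the plate's frame (x = +52 mm), on the slot floor; axes as the plate's. Closed end of both slots: from x = -208 to -156 mm (plate frame) a plain lead-in 24 mm wide, full depth, no undercut; pieces cannot get in there, so the scraper's tongue goes down there once the cover is off
- cover: loose grey cover of both lead-ins, 0.2 kg: flat 56 (x) x 140 (y) x 6 mm; upright bar handle on its middle, 24 (x) x 60 (y) mm, from 6 to 56 mm above the flat's underside; two keels below, 40 x 14 mm, 10 mm deep, at y = +40 and -40 mm, that hang in the lead-ins (on the bench it stands on them). Origin: centre of the flat's underside; z up; same either way round. Starts on its seat
- cover_seat (a point): where the cover's origin belongs: on the plate's top, midway between the two lead-ins, x = -182 mm, y = 0, z = 33 mm in the plate's frame; axes as the plate's, the cover's x along them
- scraper: loose, 0.25 kg: steel shoe 60 (x) x 44 (y) x 6 mm; black upright handle on it, 30 (x) x 24 (y) mm, from 6 to 80 mm above the shoe's underside; tongue below, 26 (x) x 14 (y) mm, 24 mm deep. Origin: centre of the shoe's underside; z up. In use x lies along the slot (either way round), the shoe rides on the plate's top (origin at z = 33 mm), the tongue 3 mm above the slot floor. Starts on its rest
- rest: the scraper's fixed holder, 90 x 76 mm: two cheeks 33 mm high, 80 mm long along its x, with an open channel 28 mm wide between them. The scraper's shoe lies on the cheeks (its origin 33 mm above that of the rest, x along x, either way round), the tongue hangs in the channel. Origin at the centre of its underside, z up
- block1: a dark steel square-ended block, 60 x 34 x 16 mm high, about 0.2 kg; origin at the centre of its underside, x along its length, z up. It starts lying in one of the plate's slots, length along the slot; may be absent. It belongs in the square tray
- block2: a dark steel square-ended block, 60 x 34 x 16 mm high, about 0.2 kg; origin at the centre of its underside, x along its length, z up. It starts lying in one of the plate's slots, length along the slot; may be absent. It belongs in the square tray
- block3: a dark steel square-ended block, 60 x 34 x 16 mm high, about 0.2 kg; origin at the centre of its underside, x along its length, z up. It starts lying in one of the plate's slots, length along the slot; may be absent. It belongs in the square tray
- link1: a dark steel link with two fully round ends and two dark dots on top, 66 x 34 x 16 mm high, about 0.2 kg; origin at the centre of its underside, x along its length, z up. It starts lying in one of the plate's slots, length along the slot; may be absent. It belongs in the round tub
- link2: a dark steel link with two fully round ends and two dark dots on top, 66 x 34 x 16 mm high, about 0.2 kg; origin at the centre of its underside, x along its length, z up. It starts lying in one of the plate's slots, length along the slot; may be absent. It belongs in the round tub
- link3: a dark steel link with two fully round ends and two dark dots on top, 66 x 34 x 16 mm high, about 0.2 kg; origin at the centre of its underside, x along its length, z up. It starts lying in one of the plate's slots, length along the slot; may be absent. It belongs in the round tub
- tray: a square open steel tray fixed to the bench, 156 x 156 x 65 mm high, walls and floor 4 to 5 mm; origin at the centre of its underside, sides along its x and y
- tub: a round open white tub fixed to the bench, 168 mm in diameter, 65 mm high, wall and floor 4 mm; origin at the centre of its underside
- beaker: a glass beaker, 70 mm across, 90 mm high; a bystander, leave it alone. Origin at the centre of its underside
- bottle: an amber bottle, 60 mm across, 130 mm high; a bystander, leave it alone. Origin at the centre of its underside
- jar: a white jar, 70 mm across, 80 mm high; a bystander, leave it alone. Origin at the centre of its underside
- mouse: a black computer mouse, 105 x 60 x 32 mm; a bystander, leave it alone. Origin at the centre of its underside
- cuvette_box: a white open box with compartments, 90 x 130 x 40 mm; a bystander, leave it alone. Origin at the centre of its underside
- eraser_box: a cardboard box, 50 x 110 x 30 mm; a bystander, leave it alone. Origin at the centre of its underside

How it is judged:
By the outcome, as a careful person would: the job done as asked, in the order asked, and still so for the second after the job is handed in, with the robot touching nothing.
Of block1, block2, block3, link1, link2, link3 only 4 to 6 are there at a start; the rules pass over those that are not, and their reading is None.
At some moment in a run one of block1, block2, block3, link1, link2, link3 may be knocked a few centimetres aside while the robot is not near it.
It also fails if it takes over 210 s, if anything falls off the work surface, if the arm or the gripper's body presses on something with over 40 N, if the wrist force passes 120 N, or if a joint passes its speed limit or range.

### The arm

A 6-joint arm with a two-finger parallel gripper is mounted at the origin on the work surface. World frame = base frame: x ahead of the robot, y to its left, z up, the work surface at z = 0. Lengths are in m, angles in rad, forces in N, time in s.
With the tool pointing down it reaches from about 0.35 to 0.975 m from the base axis. Payload 4.9 kg.
Tool frame: the origin (TCP) lies midway between the tips of the shut fingers; the grasp point (between the pads) lies manip.tcp_to_grasp behind it (manip.tcp_to_grasp is the distance from the TCP to the grasp point, in m); z points along the fingers, y is the line along which they close (so a half turn about z gives the same grasp; the last joint's range is limited). The gripper opens to 85 mm and grips with 20 to 120 N. Pads are 22 mm wide; open, the fingers measure 114 mm over their backs; the gripper's body (76 mm by 85 mm) begins 54 mm behind the grasp point. The pads swing forward as they close: fully open they stand 13 mm farther back than shut.
Start: joints at [1.104, 0.053, 1.613, -0, 1.476, -0.119], TCP at [0.213, 0.588, 0.231] pointing down, gripper open.
Joint ranges: [-3.01, 3.01], [-1.01, 2.22], [0.06, 2.58], [-1.02, 4.17], [0.09, 2.62], [-3.14, 3.14]. Speed limits (rad/s): [2.57, 2.57, 3.14, 3.14, 3.14, 3.14].

### API

Orientations are given as a unit quaternion [w, x, y, z].
In Python, from plant import manip, grab_frame, calibration, job_done gives the robot as it stands.
- The arm moves only by the tool send_rows, never from a script. Its argument "rows" is a list of rows, each an object of numbers: "x", "y", "z": the shift along the tool's x, y, z normalised to -1 to 1, where 1 is 15 cm; "wx", "wy", "wz": the turn, a rotation vector about the tool's x, y, z normalised to -1 to 1, where 1 is pi/4 rad; "hand": the opening, from -1 (shut) to 1 (fully open). In form: [{"x": .., "y": .., "z": .., "wx": .., "wy": .., "wz": .., "hand": ..}, ...]. A call has exactly 10 rows; each row shifts and turns the commanded pose from where the row before left it, along the tool's axes as they then stand; what a row does not reach is not made up. A row lasts 1/12 s, in which the tool goes at most 41.7 mm and 7.16 degrees, less where a joint would pass 70% of its speed; a pose out of reach is approached as far as the arm can. A call with a number of a shift or a turn outside -1 to 1 is refused whole. A call with a gripper value outside its range is refused whole. The fingers move at their own pace and stop on an object; the grip force is fixed at half the most. Time passes only in rows, so rows that do not move let the fingers close, or fill a call up. It gives the time, the measured TCP pose, the force, the opening and the grip force at its end, in the units of the state.
- manip.state(): the state, without advancing time (a new reading comes with each control period).
- grab_frame(name): name is "scene" or "top" or "wrist"; returns the picture (420x560x3 uint8, blue, green, red); there is no depth.
- calibration(name): a dict with "camera_matrix" (3x3 intrinsics, pixels), "k1" (the pictures are not rectified: a ray, as slopes to the right and down, at radius r is drawn at 1 + k1 r^2 times it, then the intrinsics apply), "R" (3x3) and "t" (3): a world point X has camera coordinates R X + t. Camera axes: x right, y down, z forward; pixel columns grow to the right and rows downward; lengths in m; the calibration is good to about 2 mm. A picture is of the moment at which its call begins: read the wrist's pose just before it. calibration takes no time and is no camera call; for the wrist camera it gives the pose at the moment of the call.
- job_done(): hands the job in; it is judged then, once.
The state is a dict: "time": time; "joint_pos": joint angles; "joint_vel": joint speeds; "joint_efforts": joint torques, N m; "tool_pos": TCP position; "tool_rot": TCP orientation; "contact_force": force on the tool from outside, world axes, zero at the start; "ft_torque": the same for the moment, N m; "gripper_width": opening from 0.0 (shut) to 1.0 (fully open); "grasp_force": force on a finger pad.
Only numpy, scipy, OpenCV 4.12 (cv2) and the standard library are available. Lean on these libraries where they do the work, as an engineer would, in place of code of your own. Each camera call takes 0.05 s, during which the arm holds its last target. There are 200 camera calls.

## Working session

There is one attempt and no reset: what is moved stays moved. The work goes in short steps, Python scripts to look and compute and a tool call to move; the robot and the scene stay as the last step left them, time stands still between calls to the robot, and variables do not carry over. Pictures are saved under pics/ and viewed, at most 14 in all, crops included, and the job is handed in when it is done.

Besides the shell and the picture viewer there is one more tool, called as a command line: name --argument value ..., lists and objects as JSON in quotes. send_rows: Moves the arm, as the interface text tells. Scaled input: -1 to 1 covers 15 cm each way for a shift and pi/4 rad each way for a turn. Its arguments: {"type":"object","properties":{"rows":{"type":"array","items":{"type":"object","properties":{"x":{"type":"number","minimum":-1,"maximum":1},"y":{"type":"number","minimum":-1,"maximum":1},"z":{"type":"number","minimum":-1,"maximum":1},"wx":{"type":"number","minimum":-1,"maximum":1},"wy":{"type":"number","minimum":-1,"maximum":1},"wz":{"type":"number","minimum":-1,"maximum":1},"hand":{"type":"number"}}}}},"required":["rows"]}

```bash
mkdir -p pics; ls
python3 - <<'E'
from plant import manip, grab_frame, calibration
import cv2
print(manip.state(), manip.tcp_to_grasp)
for n in ("scene","top"):
    cv2.imwrite(f"pics/{n}0.png",cv2.resize(grab_frame(n),(800,600),interpolation=cv2.INTER_CUBIC))
    print(n,calibration(n))
E
```

```text
pics
{'time': 0.0, 'joint_pos': array([ 1.10397710e+00,  5.33304644e-02,  1.61430619e+00,  7.05161218e-06,
        1.47600339e+00, -1.18985560e-01]), 'joint_vel': array([ 0.00076448, -0.00125968, -0.00064724,  0.0003324 , -0.00210833,
       -0.00045978]), 'joint_efforts': array([-2.03845440e-03, -3.93674648e+01, -3.70172167e+01, -1.96420269e-04,
        7.01101148e-03, -1.03190101e-05]), 'tool_pos': array([0.21274302, 0.58700921, 0.23007211]), 'tool_rot': array([-2.98934452e-04,  1.73041656e-01,  9.84913975e-01, -9.79084255e-04]), 'contact_force': array([ 0.56953514, -0.25522476, -0.00237534]), 'ft_torque': array([ 0.05012414, -0.03846658,  0.04533711]), 'grasp_force': 0.0, 'gripper_width': 1.001432527145935} 0.0187
scene {'camera_matrix': array([[466.4941965 ,   0.        , 277.13647271],
       [  0.        , 466.4941965 , 213.2301479 ],
       [  0.        ,   0.        ,   1.        ]]), 'k1': -0.026994425997860075, 'R': array([[-0.88166577,  0.47182471,  0.00684951],
       [ 0.39962575,  0.75431418, -0.52087367],
       [-0.25092775, -0.45649924, -0.85360629]]), 't': array([ 0.39978691, -0.17695663,  1.31489509])}
top {'camera_matrix': array([[382.37274805,   0.        , 283.45965571],
       [  0.        , 382.37274805, 202.87759383],
       [  0.        ,   0.        ,   1.        ]]), 'k1': -0.030077654409168323, 'R': array([[ 0.0251345 , -0.99964572,  0.00875733],
       [-0.99221637, -0.02601453, -0.12177812],
       [ 0.12196279, -0.00562833, -0.99251871]]), 't': array([-0.0013328 ,  0.48870231,  1.08779986])}
```

View pics/scene0.png

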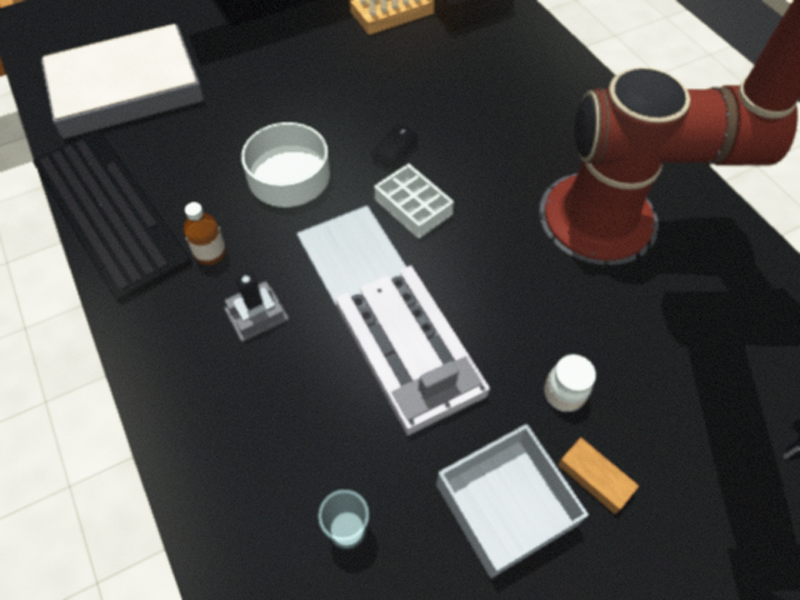

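View pics/top0.png

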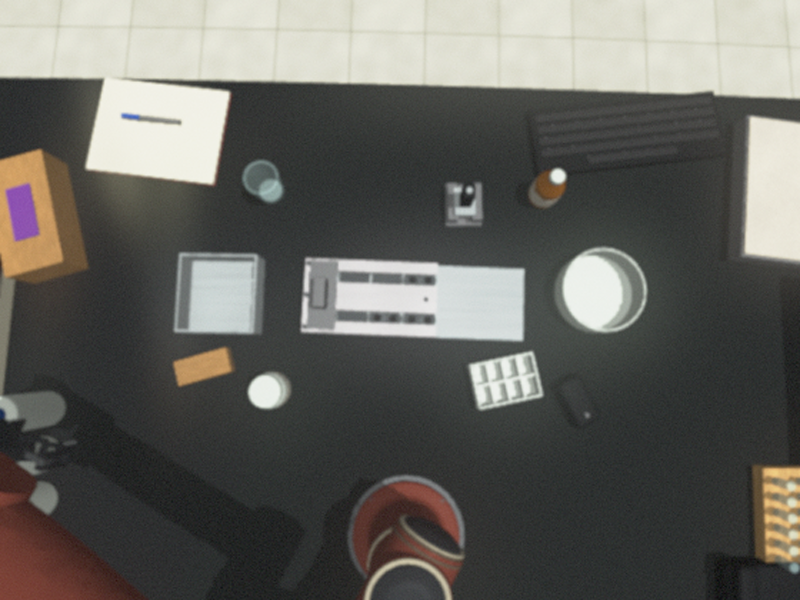

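The top view shows the closed ends on the left, at world +y. The cover's handle is at about (319,290). The far slot looks like block, block, link and the near slot like block, link, link. The rest is at (465,203), the tray at (220,293) and the tub at (600,290). I'll enlarge crops to measure.

```bash
cat > h.py <<'E'
import numpy as np, cv2
from plant import manip, grab_frame, calibration
from scipy.spatial.transform import Rotation as Ro
from scipy.optimize import least_squares
def proj(c,X):
    K,k1,R,t=c["camera_matrix"],c["k1"],c["R"],c["t"]
    p=np.asarray(X,float)@R.T+t; s=p[...,:2]/p[...,2:]
    s=s*(1+k1*(s**2).sum(-1,keepdims=True)); return s*K[0,0]+K[:2,2]
def ray(c,uv):
    d=(np.asarray(uv,float)-c["camera_matrix"][:2,2])/c["camera_matrix"][0,0]; s=d.copy()
    for _ in range(8): s=d/(1+c["k1"]*(s**2).sum())
    o=-c["R"].T@c["t"]; v=c["R"].T@np.r_[s,1]; return o,v
def onz(c,uv,z):
    o,v=ray(c,uv); return (o+v*(z-o[2])/v[2]).round(4)
def tri(pairs):
    A=np.zeros((3,3));b=np.zeros(3)
    for c,uv in pairs:
        o,v=ray(c,uv); v/=np.linalg.norm(v); P=np.eye(3)-np.outer(v,v); A+=P;b+=P@o
    return np.linalg.solve(A,b).round(4)
def crop(img,x0,y0,w,h,s,fn):
    cv2.imwrite("pics/"+fn,cv2.resize(img[y0:y0+h,x0:x0+w],None,fx=s,fy=s,interpolation=cv2.INTER_CUBIC))
def un(p,x0,y0,s): return (np.asarray(p,float)+.5)/s-.5+np.array([x0,y0])
def go(target,yaw):  # yaw: heading of tool y in world minus 90deg; prints turn and shift in units (after the turn)
    s=manip.state(); q=s["tool_rot"]; R=Ro.from_quat(np.r_[q[1:],q[0]])
    T=Ro.from_euler("z",yaw)*Ro.from_quat([0,1,0,0])
    w=(R.inv()*T).as_rotvec()/(np.pi/4); d=T.inv().apply(np.asarray(target)-s["tool_pos"])/.15
    print("turn",w.round(3),"shift",d.round(3),"rows",np.abs(d/.27).max().round(1))
E
python3 - <<'E'
from h import *
crop(grab_frame("top"),205,120,170,125,4.6,"t1.png")
crop(grab_frame("scene"),150,140,200,165,3.6,"s1.png")
E
```

```text
(no output)
```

View pics/t1.png

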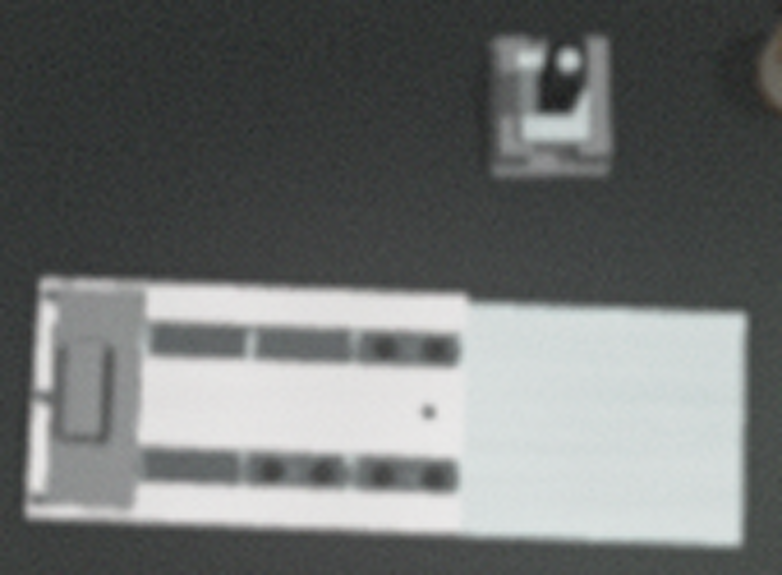

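View pics/s1.png

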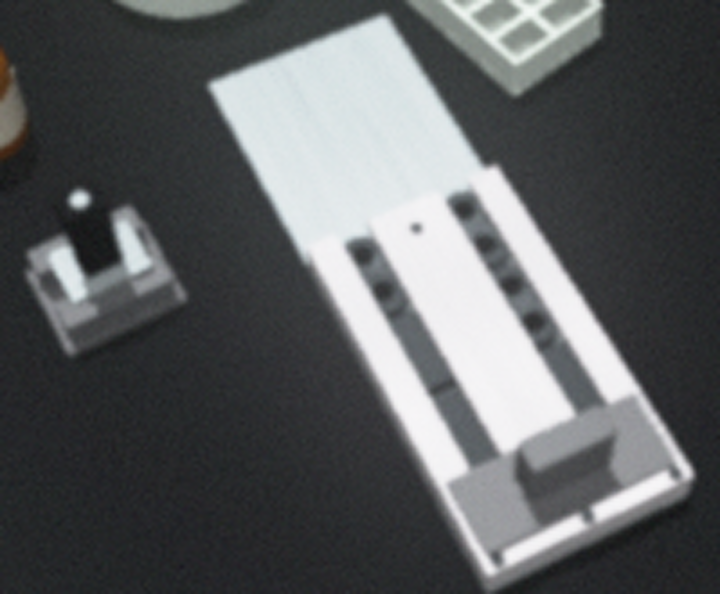

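Both crops read well. In the top crop the plate corners run from (40,280) to (743,546), and the rest spans x 490–610, y 36–177. The handle dot is at (568,60) in the top crop and (78,200) in the scene crop. Next I fit poses from both views.

Run:
```python
from h import *
T,S=calibration("top"),calibration("scene")
tu=lambda p:un(p,205,120,4.6); su=lambda p:un(p,150,140,3.6); b=lambda p:un(p,0,0,800/560)
M=[(-220,75,33),(-220,-75,33),(52,75,33),(52,-75,33),(235,75,6),(235,-75,6)]
t=[(40,279),(26,519),(468,296),(462,536),(747,313),(743,546)]
s=[(488,572),(693,474),(312,238),(493,168),(210,86),(388,15)]
for m,p,q in zip(M,t,s): print(m,tri([(T,tu(p)),(S,su(q))]))
def fit(M,t,s,x0):
    M=np.array(M)/1e3
    f=lambda v:np.r_[(proj(T,Ro.from_euler("z",v[3]).apply(M)+v[:3])-[tu(p) for p in t]).ravel(),
      (proj(S,Ro.from_euler("z",v[3]).apply(M)+v[:3])-[su(p) for p in s]).ravel()]
    r=least_squares(f,x0,loss="soft_l1"); print(r.x.round(4),abs(r.fun).reshape(-1,2).max(1).round(1)); return r.x
fit(M,t,s,[.5,0,0,-1.57])
print("scraper top",tri([(T,tu((568,60))),(S,su((78,200)))]))
print("cover handle top", tri([(T,tu((85,389))),(S,su((566,445)))]), onz(T,tu((85,389)),.089))
print("rest base T",[onz(T,tu(p),0)for p in((492,177),(608,176))],"S",[onz(S,su(p),0) for p in((70,353),(186,297),(28,270))])
print("shoe front edge T z.039",[onz(T,tu(p),.039) for p in((523,140),(589,140))])
print("rest top cheeks T",[onz(T,tu(p),.033)for p in((495,36),(610,36),(495,155),(609,155))])
for n,p in dict(trayTL=(178,254),trayTR=(265,254),trayBL=(174,333),trayBR=(262,334)).items(): print(n,onz(T,b(p),.065))
print("tray scene",[onz(S,b(p),.065) for p in((528,428),(439,486),(493,573),(586,517))])
print("tub",[onz(T,b(p),.065) for p in((557,290),(646,290),(603,248),(603,332))],[onz(S,b(p),.065) for p in((243,160),(328,163),(286,124),(286,192))])
for n,p,z in[("beaker",(262,181),.09),("jar",(268,390),.08),("bottle",(557,177),.13),("free",(365,190),0),("cuv",(505,380),.04)]: print(n,onz(T,b(p),z))
```

```text
(-220, 75, 33) [0.5502 0.2191 0.0305]
(-220, -75, 33) [0.3979 0.2213 0.0241]
(52, 75, 33) [ 0.5436 -0.0532  0.0372]
(52, -75, 33) [ 0.3946 -0.0551  0.0186]
(235, 75, 6) [ 0.5444 -0.2404 -0.0047]
(235, -75, 6) [ 0.3914 -0.2377 -0.0034]
[ 4.711e-01 -1.000e-03 -5.700e-03 -1.585e+00] [0.6 0.8 0.5 0.7 1.1 0.9 0.1 0.7 1.9 0.8 0.7 0.5]
scraper top [ 0.68   -0.1081  0.1072]
cover handle top [0.4752 0.1813 0.0707] [0.4733 0.1783 0.089 ]
rest base T [array([ 0.6321, -0.0712,  0.    ]), array([ 0.6349, -0.1482,  0.    ])] S [array([ 0.7236, -0.0677,  0.    ]), array([ 0.6345, -0.0714,  0.    ]), array([ 0.7255, -0.145 ,  0.    ])]
shoe front edge T z.039 [array([ 0.6473, -0.0877,  0.039 ]), array([ 0.6485, -0.1301,  0.039 ])]
rest top cheeks T [array([ 0.7179, -0.0691,  0.033 ]), array([ 0.7201, -0.1441,  0.033 ]), array([ 0.6385, -0.0703,  0.033 ]), array([ 0.6406, -0.144 ,  0.033 ])]
trayTL [0.545  0.4676 0.065 ]
trayTR [0.5494 0.2931 0.065 ]
trayBL [0.3873 0.4636 0.065 ]
trayBR [0.39  0.29  0.065]
tray scene [array([0.3963, 0.3186, 0.065 ]), array([0.5607, 0.3317, 0.065 ]), array([0.5557, 0.4704, 0.065 ]), array([0.3982, 0.4694, 0.065 ])]
tub [array([ 0.4923, -0.2908,  0.065 ]), array([ 0.497 , -0.4704,  0.065 ]), array([ 0.58 , -0.385,  0.065]), array([ 0.411 , -0.3817,  0.065 ])] [array([ 0.5781, -0.4017,  0.065 ]), array([ 0.4348, -0.3168,  0.065 ]), array([ 0.4648, -0.4537,  0.065 ]), array([ 0.5362, -0.2869,  0.065 ])]
beaker [0.6918 0.3012 0.09  ]
jar [0.283  0.2688 0.08  ]
bottle [ 0.7027 -0.2745  0.13  ]
free [0.7067 0.1028 0.    ]
cuv [ 0.3119 -0.1923  0.04  ]
```

The plate is at about (0.471, -0.001) with yaw -1.585. The rest is at about (0.679, -0.108). I'll move above the cover.

```bash
python3 -c "
from h import *
go([.473,.180,.23],-.0145)"
```

```text
turn [-0.002 -0.    -0.424] shift [-1.774 -2.689  0.003] rows 10.0
```

send_rows --rows '[{"wz": -0.1415,"hand": 1},{"wz": -0.1415,"hand": 1},{"wz": -0.1415,"hand": 1},{"x": -0.127,"y": -0.192,"hand": 1},{"x": -0.127,"y": -0.192,"hand": 1},{"x": -0.127,"y": -0.192,"hand": 1},{"x": -0.127,"y": -0.192,"hand": 1},{"x": -0.127,"y": -0.192,"hand": 1},{"x": -0.127,"y": -0.192,"hand": 1},{"x": -0.127,"y": -0.192,"hand": 1}]'

```text
invalid input at $.rows[0]: expected keys x, y, z, wx, wy, wz, hand
```

send_rows --rows '[{"x": -0.127,"y": -0.192,"hand": 1},{"x": -0.127,"y": -0.192,"hand": 1},{"x": -0.127,"y": -0.192,"hand": 1},{"x": -0.127,"y": -0.192,"hand": 1},{"x": -0.127,"y": -0.192,"hand": 1},{"x": -0.127,"y": -0.192,"hand": 1},{"x": -0.127,"y": -0.192,"hand": 1},{"hand": 1},{"hand": 1},{"hand": 1}]'

```text
invalid input at $.rows[0]: expected keys x, y, z, wx, wy, wz, hand
```

Run:
```python
from h import *
c=calibration("wrist"); im=grab_frame("wrist"); print(manip.state()["tool_pos"],c["R"].round(3),c["R"].T@-c["t"])
np.savez("pics/w1.npz",R=c["R"],t=c["t"],camera_matrix=c["camera_matrix"],k1=c["k1"])
crop(im,0,0,560,420,1.4,"w1.png")
go([.473,.180,.052],-.0145)
```

```text
[0.21289572 0.58730619 0.23069592] [[ 0.341  0.94  -0.001]
 [ 0.895 -0.325  0.307]
 [ 0.288 -0.106 -0.952]] [0.13857318 0.6139908  0.37170876]
turn [-0.001 -0.    -0.424] shift [-1.773 -2.69   1.191] rows 10.0
```

View pics/w1.png

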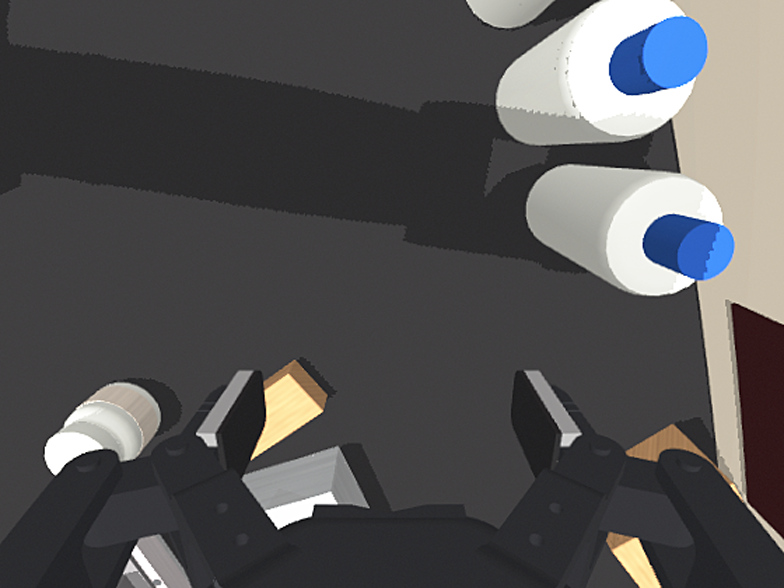

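The wrist picture shows the start area only, because rows need every key. The fingers sit at about (230,420) and (550,420). I'll resend with full rows.

send_rows --rows '[{"x": 0,"y": 0,"z": 0,"wx": 0,"wy": 0,"wz": -0.1415,"hand": 1},{"x": 0,"y": 0,"z": 0,"wx": 0,"wy": 0,"wz": -0.1415,"hand": 1},{"x": 0,"y": 0,"z": 0,"wx": 0,"wy": 0,"wz": -0.1415,"hand": 1},{"x": -0.127,"y": -0.192,"z": 0,"wx": 0,"wy": 0,"wz": 0,"hand": 1},{"x": -0.127,"y": -0.192,"z": 0,"wx": 0,"wy": 0,"wz": 0,"hand": 1},{"x": -0.127,"y": -0.192,"z": 0,"wx": 0,"wy": 0,"wz": 0,"hand": 1},{"x": -0.127,"y": -0.192,"z": 0,"wx": 0,"wy": 0,"wz": 0,"hand": 1},{"x": -0.127,"y": -0.192,"z": 0,"wx": 0,"wy": 0,"wz": 0,"hand": 1},{"x": -0.127,"y": -0.192,"z": 0,"wx": 0,"wy": 0,"wz": 0,"hand": 1},{"x": -0.127,"y": -0.192,"z": 0,"wx": 0,"wy": 0,"wz": 0,"hand": 1}]'

```text
time: 1.08
tool_pos: [0.3439, 0.3826, 0.2312]
tool_rot: [0.0, 0.007, 1.0, 0.0]
contact_force: [0.9, 0.3, -0.8]
gripper_width: 1.001
grasp_force: 0.0
```

send_rows --rows '[{"x": -0.127,"y": -0.192,"z": 0,"wx": 0,"wy": 0,"wz": 0,"hand": 1},{"x": -0.127,"y": -0.192,"z": 0,"wx": 0,"wy": 0,"wz": 0,"hand": 1},{"x": -0.127,"y": -0.192,"z": 0,"wx": 0,"wy": 0,"wz": 0,"hand": 1},{"x": -0.127,"y": -0.192,"z": 0,"wx": 0,"wy": 0,"wz": 0,"hand": 1},{"x": -0.127,"y": -0.192,"z": 0,"wx": 0,"wy": 0,"wz": 0,"hand": 1},{"x": -0.127,"y": -0.192,"z": 0,"wx": 0,"wy": 0,"wz": 0,"hand": 1},{"x": -0.127,"y": -0.192,"z": 0,"wx": 0,"wy": 0,"wz": 0,"hand": 1},{"x": 0,"y": 0,"z": 0,"wx": 0,"wy": 0,"wz": 0,"hand": 1},{"x": 0,"y": 0,"z": 0,"wx": 0,"wy": 0,"wz": 0,"hand": 1},{"x": 0,"y": 0,"z": 0,"wx": 0,"wy": 0,"wz": 0,"hand": 1}]'

```text
time: 1.92
tool_pos: [0.4736, 0.1808, 0.2312]
tool_rot: [-0.0, 0.007, 1.0, 0.0]
contact_force: [0.4, -0.8, 0.9]
gripper_width: 1.0
grasp_force: 0.0
```

Run:
```python
from h import *
c=calibration("wrist"); im=grab_frame("wrist"); print(manip.state()["tool_pos"])
np.savez("pics/w2.npz",**c)
# overlay predicted plate corners
R=Ro.from_euler("z",-1.585)
for X in [(-220,75,33),(-220,-75,33),(-154,70,39),(-154,-70,39),(-210,70,39),(-210,-70,39),(-170,30,89),(-170,-30,89),(-194,30,89),(-194,-30,89)]:
    p=R.apply(np.array(X)/1e3)+[.471,-.001,0]; u=proj(c,p); print(X,(u*1.4).round())
    cv2.circle(im,tuple(int(k) for k in u.round()),2,(0,0,255),1)
crop(im,0,0,560,420,1.4,"w2.png")
go([.473,.180,.052],-.0145)
```

```text
[0.47338491 0.18123353 0.23116007]
(-220, 75, 33) [433. 340.]
(-220, -75, 33) [439. 158.]
(-154, 70, 39) [355. 338.]
(-154, -70, 39) [351. 165.]
(-210, 70, 39) [422. 338.]
(-210, -70, 39) [426. 165.]
(-170, 30, 89) [372. 315.]
(-170, -30, 89) [370. 230.]
(-194, 30, 89) [406. 315.]
(-194, -30, 89) [407. 230.]
turn [ 0.    -0.001  0.001] shift [ 0.002 -0.008  1.194] rows 4.4
```

View pics/w2.png

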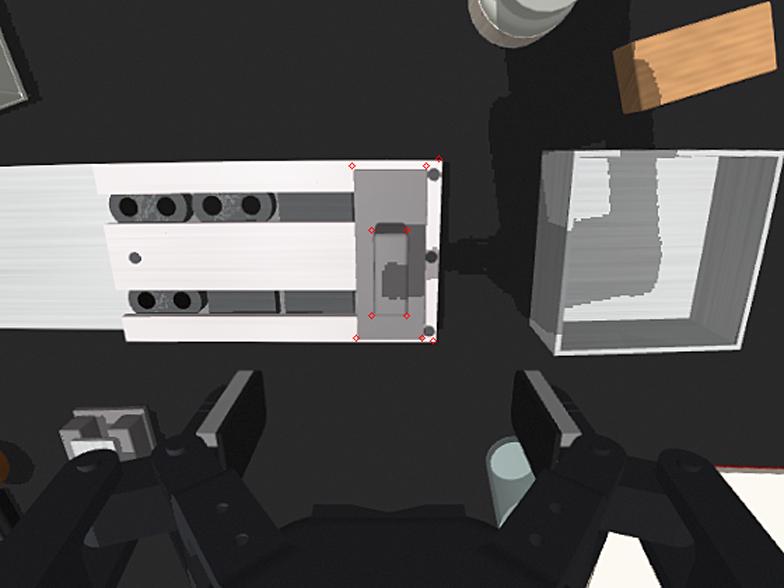

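The overlay matches the plate and cover to about 1–2 mm: corners are seen at (436,342) and (441,160), and the handle spans (372–407, 230–315). There are six pieces. I'll descend, grip and lift.

send_rows --rows '[{"x": 0,"y": 0,"z": 0.199,"wx": 0,"wy": 0,"wz": 0,"hand": 1},{"x": 0,"y": 0,"z": 0.199,"wx": 0,"wy": 0,"wz": 0,"hand": 1},{"x": 0,"y": 0,"z": 0.199,"wx": 0,"wy": 0,"wz": 0,"hand": 1},{"x": 0,"y": 0,"z": 0.199,"wx": 0,"wy": 0,"wz": 0,"hand": 1},{"x": 0,"y": 0,"z": 0.199,"wx": 0,"wy": 0,"wz": 0,"hand": 1},{"x": 0,"y": 0,"z": 0.199,"wx": 0,"wy": 0,"wz": 0,"hand": 1},{"x": 0,"y": 0,"z": 0,"wx": 0,"wy": 0,"wz": 0,"hand": 1},{"x": 0,"y": 0,"z": 0,"wx": 0,"wy": 0,"wz": 0,"hand": -1},{"x": 0,"y": 0,"z": 0,"wx": 0,"wy": 0,"wz": 0,"hand": -1},{"x": 0,"y": 0,"z": 0,"wx": 0,"wy": 0,"wz": 0,"hand": -1}]'

```text
time: 2.8
tool_pos: [0.4757, 0.1815, 0.055]
tool_rot: [0.002, 0.007, 1.0, 0.001]
contact_force: [0.5, -0.2, -0.3]
gripper_width: 0.604
grasp_force: 0.0
```

send_rows --rows '[{"x": 0,"y": 0,"z": 0,"wx": 0,"wy": 0,"wz": 0,"hand": -1},{"x": 0,"y": 0,"z": 0,"wx": 0,"wy": 0,"wz": 0,"hand": -1},{"x": 0,"y": 0,"z": 0,"wx": 0,"wy": 0,"wz": 0,"hand": -1},{"x": 0,"y": 0,"z": 0,"wx": 0,"wy": 0,"wz": 0,"hand": -1},{"x": 0,"y": 0,"z": 0,"wx": 0,"wy": 0,"wz": 0,"hand": -1},{"x": 0,"y": 0,"z": -0.08,"wx": 0,"wy": 0,"wz": 0,"hand": -1},{"x": 0,"y": 0,"z": -0.08,"wx": 0,"wy": 0,"wz": 0,"hand": -1},{"x": 0,"y": 0,"z": -0.08,"wx": 0,"wy": 0,"wz": 0,"hand": -1},{"x": 0,"y": 0,"z": -0.08,"wx": 0,"wy": 0,"wz": 0,"hand": -1},{"x": 0,"y": 0,"z": -0.08,"wx": 0,"wy": 0,"wz": 0,"hand": -1}]'

```text
time: 3.63
tool_pos: [0.474, 0.1805, 0.1137]
tool_rot: [0.0, 0.007, 1.0, 0.0]
contact_force: [0.5, -0.1, -1.5]
gripper_width: 0.272
grasp_force: 59.5
```

```bash
python3 -c "
from h import *
s=manip.state();print(s['gripper_width'],s['grasp_force'])
go([.68,.11,.112],-.0145)
go([.68,.11,.032],-.0145)"
```

```text
0.2717989770964386 59.49778497219086
turn [0.    0.001 0.   ] shift [-1.38  -0.45   0.012] rows 5.1
turn [0.    0.001 0.   ] shift [-1.38  -0.45   0.545] rows 5.1
```

send_rows --rows '[{"x": -0.197,"y": -0.064,"z": 0,"wx": 0,"wy": 0,"wz": 0,"hand": -1},{"x": -0.197,"y": -0.064,"z": 0,"wx": 0,"wy": 0,"wz": 0,"hand": -1},{"x": -0.197,"y": -0.064,"z": 0,"wx": 0,"wy": 0,"wz": 0,"hand": -1},{"x": -0.197,"y": -0.064,"z": 0,"wx": 0,"wy": 0,"wz": 0,"hand": -1},{"x": -0.197,"y": -0.064,"z": 0,"wx": 0,"wy": 0,"wz": 0,"hand": -1},{"x": -0.197,"y": -0.064,"z": 0,"wx": 0,"wy": 0,"wz": 0,"hand": -1},{"x": -0.197,"y": -0.064,"z": 0,"wx": 0,"wy": 0,"wz": 0,"hand": -1},{"x": 0,"y": 0,"z": 0.15,"wx": 0,"wy": 0,"wz": 0,"hand": -1},{"x": 0,"y": 0,"z": 0.15,"wx": 0,"wy": 0,"wz": 0,"hand": -1},{"x": 0,"y": 0,"z": 0.1,"wx": 0,"wy": 0,"wz": 0,"hand": -1}]'

```text
time: 4.47
tool_pos: [0.6795, 0.1099, 0.0508]
tool_rot: [-0.001, 0.008, 1.0, -0.0]
contact_force: [-0.5, 0.5, -2.7]
gripper_width: 0.267
grasp_force: 59.6
```

send_rows --rows '[{"x": 0,"y": 0,"z": 0.08,"wx": 0,"wy": 0,"wz": 0,"hand": -1},{"x": 0,"y": 0,"z": 0.05,"wx": 0,"wy": 0,"wz": 0,"hand": -1},{"x": 0,"y": 0,"z": 0.02,"wx": 0,"wy": 0,"wz": 0,"hand": -1},{"x": 0,"y": 0,"z": 0,"wx": 0,"wy": 0,"wz": 0,"hand": -1},{"x": 0,"y": 0,"z": 0,"wx": 0,"wy": 0,"wz": 0,"hand": 1},{"x": 0,"y": 0,"z": 0,"wx": 0,"wy": 0,"wz": 0,"hand": 1},{"x": 0,"y": 0,"z": 0,"wx": 0,"wy": 0,"wz": 0,"hand": 1},{"x": 0,"y": 0,"z": 0,"wx": 0,"wy": 0,"wz": 0,"hand": 1},{"x": 0,"y": 0,"z": 0,"wx": 0,"wy": 0,"wz": 0,"hand": 1},{"x": 0,"y": 0,"z": 0,"wx": 0,"wy": 0,"wz": 0,"hand": 1}]'

```text
time: 5.3
tool_pos: [0.6798, 0.1104, 0.0298]
tool_rot: [0.0, 0.007, 1.0, -0.0]
contact_force: [-0.3, 0.0, 0.1]
gripper_width: 0.999
grasp_force: 0.0
```

```bash
python3 -c "
from h import *
s=manip.state();print(s['tool_pos'],s['contact_force'],s['gripper_width'])
go([.68,.11,.20],-.0145)
go([.60,-.108,.20],-1.55)"
```

```text
[0.67982533 0.11037368 0.0297934 ] [-0.31081899  0.01162618  0.07489004] 0.9991116961490147
turn [-0.  0.  0.] shift [-1.000e-03 -2.000e-03 -1.135e+00] rows 4.2
turn [0.    0.    1.955] shift [-1.444 -0.562 -1.135] rows 5.3
```

send_rows --rows '[{"x": 0,"y": 0,"z": -0.2,"wx": 0,"wy": 0,"wz": 0,"hand": 1},{"x": 0,"y": 0,"z": -0.2,"wx": 0,"wy": 0,"wz": 0,"hand": 1},{"x": 0,"y": 0,"z": -0.2,"wx": 0,"wy": 0,"wz": 0,"hand": 1},{"x": 0,"y": 0,"z": -0.2,"wx": 0,"wy": 0,"wz": 0.15,"hand": 1},{"x": 0,"y": 0,"z": -0.2,"wx": 0,"wy": 0,"wz": 0.15,"hand": 1},{"x": 0,"y": 0,"z": -0.135,"wx": 0,"wy": 0,"wz": 0.15,"hand": 1},{"x": 0,"y": 0,"z": 0,"wx": 0,"wy": 0,"wz": 0.15,"hand": 1},{"x": 0,"y": 0,"z": 0,"wx": 0,"wy": 0,"wz": 0.15,"hand": 1},{"x": 0,"y": 0,"z": 0,"wx": 0,"wy": 0,"wz": 0.15,"hand": 1},{"x": 0,"y": 0,"z": 0,"wx": 0,"wy": 0,"wz": 0.15,"hand": 1}]'

```text
time: 6.13
tool_pos: [0.6798, 0.1104, 0.2001]
tool_rot: [0.0, 0.41, 0.912, 0.0]
contact_force: [0.5, -0.8, 0.3]
gripper_width: 0.998
grasp_force: 0.0
```

send_rows --rows '[{"x": 0,"y": 0,"z": 0,"wx": 0,"wy": 0,"wz": 0.15,"hand": 1},{"x": 0,"y": 0,"z": 0,"wx": 0,"wy": 0,"wz": 0.15,"hand": 1},{"x": 0,"y": 0,"z": 0,"wx": 0,"wy": 0,"wz": 0.15,"hand": 1},{"x": 0,"y": 0,"z": 0,"wx": 0,"wy": 0,"wz": 0.15,"hand": 1},{"x": 0,"y": 0,"z": 0,"wx": 0,"wy": 0,"wz": 0.15,"hand": 1},{"x": 0,"y": 0,"z": 0,"wx": 0,"wy": 0,"wz": 0.15,"hand": 1},{"x": 0,"y": 0,"z": 0,"wx": 0,"wy": 0,"wz": 0,"hand": 1},{"x": 0,"y": 0,"z": 0,"wx": 0,"wy": 0,"wz": 0,"hand": 1},{"x": 0,"y": 0,"z": 0,"wx": 0,"wy": 0,"wz": 0,"hand": 1},{"x": 0,"y": 0,"z": 0,"wx": 0,"wy": 0,"wz": 0,"hand": 1}]'

```text
time: 6.97
tool_pos: [0.6797, 0.1104, 0.1999]
tool_rot: [0.0, 0.698, 0.716, -0.0]
contact_force: [0.4, -0.2, -0.2]
gripper_width: 0.997
grasp_force: 0.0
```

```bash
python3 -c "
from h import *
print(manip.state()['tool_pos'],manip.state()['joint_pos'])
go([.679,-.108,.20],-1.55)"
```

```text
[0.67974421 0.11036559 0.19993574] [ 5.30186784e-02  2.18759949e-01  1.48346432e+00 -4.24106359e-05
  1.43936078e+00  2.65289337e-02]
turn [0.    0.    0.007] shift [-1.455 -0.035 -0.   ] rows 5.4
```

send_rows --rows '[{"x": -0.208,"y": -0.005,"z": 0,"wx": 0,"wy": 0,"wz": 0,"hand": 1},{"x": -0.208,"y": -0.005,"z": 0,"wx": 0,"wy": 0,"wz": 0,"hand": 1},{"x": -0.208,"y": -0.005,"z": 0,"wx": 0,"wy": 0,"wz": 0,"hand": 1},{"x": -0.208,"y": -0.005,"z": 0,"wx": 0,"wy": 0,"wz": 0,"hand": 1},{"x": -0.208,"y": -0.005,"z": 0,"wx": 0,"wy": 0,"wz": 0,"hand": 1},{"x": -0.208,"y": -0.005,"z": 0,"wx": 0,"wy": 0,"wz": 0,"hand": 1},{"x": -0.207,"y": -0.005,"z": 0,"wx": 0,"wy": 0,"wz": 0,"hand": 1},{"x": 0,"y": 0,"z": 0,"wx": 0,"wy": 0,"wz": 0,"hand": 1},{"x": 0,"y": 0,"z": 0,"wx": 0,"wy": 0,"wz": 0,"hand": 1},{"x": 0,"y": 0,"z": 0,"wx": 0,"wy": 0,"wz": 0,"hand": 1}]'

```text
time: 7.8
tool_pos: [0.6799, -0.1076, 0.1999]
tool_rot: [-0.0, 0.698, 0.716, 0.0]
contact_force: [-0.5, 0.1, 0.4]
gripper_width: 0.999
grasp_force: 0.0
```

Run:
```python
from h import *
c=calibration("wrist"); im=grab_frame("wrist"); print(manip.state()["tool_pos"])
R=Ro.from_euler("z",.02)
for X in [(15,12,113),(15,-12,113),(-15,12,113),(-15,-12,113),(30,22,39),(30,-22,39),(-30,22,39),(-30,-22,39),(40,38,33),(-40,38,33),(40,-38,33),(-40,-38,33)]:
    p=R.apply(np.array(X)/1e3)+[.679,-.108,0]; u=proj(c,p); print(X,((u-[150,50])*2.8).round())
    cv2.circle(im,tuple(int(k) for k in u.round()),1,(0,0,255),-1)
crop(im,150,50,280,210,2.8,"w3.png")
```

```text
[ 0.67991023 -0.10699162  0.19988054]
(15, 12, 113) [409. 419.]
(15, -12, 113) [407. 500.]
(-15, 12, 113) [300. 419.]
(-15, -12, 113) [301. 500.]
(30, 22, 39) [439. 333.]
(30, -22, 39) [435. 451.]
(-30, 22, 39) [270. 333.]
(-30, -22, 39) [273. 450.]
(40, 38, 33) [467. 286.]
(-40, 38, 33) [243. 285.]
(40, -38, 33) [459. 486.]
(-40, -38, 33) [249. 485.]
```

View pics/w3.png

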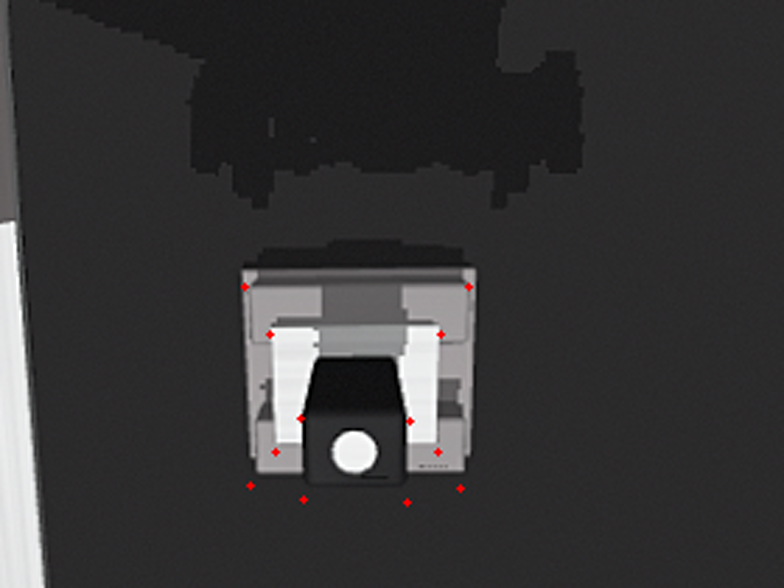

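The shoe is seen at (273–438, 326–442) and the handle top at (305–407, 410–483), so the scraper is about 3 mm toward +y of my estimate: (0.679, -0.1045), with yaw about 0.02. I'll grip and lift.

send_rows --rows '[{"x": 0.016,"y": 0,"z": 0.151,"wx": 0,"wy": 0,"wz": 0,"hand": 1},{"x": 0,"y": 0,"z": 0.151,"wx": 0,"wy": 0,"wz": 0,"hand": 1},{"x": 0,"y": 0,"z": 0.151,"wx": 0,"wy": 0,"wz": 0,"hand": 1},{"x": 0,"y": 0,"z": 0.151,"wx": 0,"wy": 0,"wz": 0,"hand": 1},{"x": 0,"y": 0,"z": 0.151,"wx": 0,"wy": 0,"wz": 0,"hand": 1},{"x": 0,"y": 0,"z": 0.151,"wx": 0,"wy": 0,"wz": 0,"hand": 1},{"x": 0,"y": 0,"z": 0,"wx": 0,"wy": 0,"wz": 0,"hand": -1},{"x": 0,"y": 0,"z": 0,"wx": 0,"wy": 0,"wz": 0,"hand": -1},{"x": 0,"y": 0,"z": 0,"wx": 0,"wy": 0,"wz": 0,"hand": -1},{"x": 0,"y": 0,"z": 0,"wx": 0,"wy": 0,"wz": 0,"hand": -1}]'

```text
time: 8.68
tool_pos: [0.6815, -0.1054, 0.0667]
tool_rot: [0.002, 0.698, 0.716, 0.001]
contact_force: [1.0, 0.9, 0.7]
gripper_width: 0.451
grasp_force: 0.0
```

send_rows --rows '[{"x": 0,"y": 0,"z": 0,"wx": 0,"wy": 0,"wz": 0,"hand": -1},{"x": 0,"y": 0,"z": 0,"wx": 0,"wy": 0,"wz": 0,"hand": -1},{"x": 0,"y": 0,"z": 0,"wx": 0,"wy": 0,"wz": 0,"hand": -1},{"x": 0,"y": 0,"z": 0,"wx": 0,"wy": 0,"wz": 0,"hand": -1},{"x": 0,"y": 0,"z": 0,"wx": 0,"wy": 0,"wz": 0,"hand": -1},{"x": 0,"y": 0,"z": 0,"wx": 0,"wy": 0,"wz": 0,"hand": -1},{"x": 0,"y": 0,"z": 0,"wx": 0,"wy": 0,"wz": 0,"hand": -1},{"x": 0,"y": 0,"z": 0,"wx": 0,"wy": 0,"wz": 0,"hand": -1},{"x": 0,"y": 0,"z": 0,"wx": 0,"wy": 0,"wz": 0,"hand": -1},{"x": 0,"y": 0,"z": 0,"wx": 0,"wy": 0,"wz": 0,"hand": -1}]'

```text
time: 9.52
tool_pos: [0.6814, -0.1057, 0.0669]
tool_rot: [0.001, 0.698, 0.716, 0.001]
contact_force: [0.3, 0.7, 5.9]
gripper_width: 0.347
grasp_force: 60.6
```

```bash
python3 -c "
from h import *
s=manip.state();print(s['tool_pos'],s['contact_force'],s['gripper_width'],s['grasp_force'])
go([.511,.177,.124],-.0145)"
```

```text
[ 0.68137029 -0.1057187   0.06689467] [0.3344927  0.6843216  5.85714938] 0.3469179098093963 60.62289476394653
turn [ 0.003  0.004 -1.95 ] shift [ 1.163  1.868 -0.381] rows 6.9
```

send_rows --rows '[{"x": 0,"y": 0,"z": -0.07,"wx": 0,"wy": 0,"wz": 0,"hand": -1},{"x": 0,"y": 0,"z": -0.1,"wx": 0,"wy": 0,"wz": 0,"hand": -1},{"x": 0,"y": 0,"z": -0.13,"wx": 0,"wy": 0,"wz": 0,"hand": -1},{"x": 0,"y": 0,"z": -0.13,"wx": 0,"wy": 0,"wz": 0,"hand": -1},{"x": 0,"y": 0,"z": -0.13,"wx": 0,"wy": 0,"wz": 0,"hand": -1},{"x": 0,"y": 0,"z": 0,"wx": 0,"wy": 0,"wz": -0.15,"hand": -1},{"x": 0,"y": 0,"z": 0,"wx": 0,"wy": 0,"wz": -0.15,"hand": -1},{"x": 0,"y": 0,"z": 0,"wx": 0,"wy": 0,"wz": -0.15,"hand": -1},{"x": 0,"y": 0,"z": 0,"wx": 0,"wy": 0,"wz": -0.15,"hand": -1},{"x": 0,"y": 0,"z": 0,"wx": 0,"wy": 0,"wz": -0.15,"hand": -1}]'

```text
time: 10.35
tool_pos: [0.6798, -0.1056, 0.1489]
tool_rot: [0.0, 0.458, 0.889, 0.0]
contact_force: [0.1, -0.1, -2.8]
gripper_width: 0.346
grasp_force: 59.9
```

send_rows --rows '[{"x": 0,"y": 0,"z": 0,"wx": 0,"wy": 0,"wz": -0.15,"hand": -1},{"x": 0,"y": 0,"z": 0,"wx": 0,"wy": 0,"wz": -0.15,"hand": -1},{"x": 0,"y": 0,"z": 0,"wx": 0,"wy": 0,"wz": -0.15,"hand": -1},{"x": 0,"y": 0,"z": 0,"wx": 0,"wy": 0,"wz": -0.15,"hand": -1},{"x": 0,"y": 0,"z": 0,"wx": 0,"wy": 0,"wz": -0.15,"hand": -1},{"x": 0,"y": 0,"z": 0,"wx": 0,"wy": 0,"wz": -0.15,"hand": -1},{"x": 0,"y": 0,"z": 0,"wx": 0,"wy": 0,"wz": -0.15,"hand": -1},{"x": 0,"y": 0,"z": 0,"wx": 0,"wy": 0,"wz": -0.15,"hand": -1},{"x": 0,"y": 0,"z": 0,"wx": 0,"wy": 0,"wz": 0,"hand": -1},{"x": 0,"y": 0,"z": 0,"wx": 0,"wy": 0,"wz": 0,"hand": -1}]'

```text
time: 11.18
tool_pos: [0.6798, -0.1056, 0.1487]
tool_rot: [0.0, 0.009, 1.0, -0.0]
contact_force: [0.2, -0.2, -1.9]
gripper_width: 0.344
grasp_force: 59.9
```

```bash
python3 -c "
from h import *
s=manip.state();print(s['tool_pos'],s['contact_force'],s['gripper_width'],s['grasp_force'])
go([.5153,.181,.15],-.0145)"
```

```text
[ 0.67981872 -0.10561638  0.1486713 ] [ 0.21788582 -0.1725651  -1.90750668] 0.3443763302237187 59.89181578159332
turn [-0.     0.    -0.004] shift [ 1.124  1.895 -0.009] rows 7.0
```

send_rows --rows '[{"x": 0.125,"y": 0.2106,"z": 0,"wx": 0,"wy": 0,"wz": 0,"hand": -1},{"x": 0.125,"y": 0.2106,"z": 0,"wx": 0,"wy": 0,"wz": 0,"hand": -1},{"x": 0.125,"y": 0.2106,"z": 0,"wx": 0,"wy": 0,"wz": 0,"hand": -1},{"x": 0.125,"y": 0.2106,"z": 0,"wx": 0,"wy": 0,"wz": 0,"hand": -1},{"x": 0.125,"y": 0.2106,"z": 0,"wx": 0,"wy": 0,"wz": 0,"hand": -1},{"x": 0.125,"y": 0.2106,"z": 0,"wx": 0,"wy": 0,"wz": 0,"hand": -1},{"x": 0.125,"y": 0.2106,"z": 0,"wx": 0,"wy": 0,"wz": 0,"hand": -1},{"x": 0.125,"y": 0.2106,"z": 0,"wx": 0,"wy": 0,"wz": 0,"hand": -1},{"x": 0.125,"y": 0.2106,"z": 0,"wx": 0,"wy": 0,"wz": 0,"hand": -1},{"x": 0,"y": 0,"z": 0,"wx": 0,"wy": 0,"wz": 0,"hand": -1}]'

```text
time: 12.02
tool_pos: [0.512, 0.1858, 0.1482]
tool_rot: [-0.001, 0.006, 1.0, 0.001]
contact_force: [0.1, 0.4, -2.8]
gripper_width: 0.341
grasp_force: 60.7
```

send_rows --rows '[{"x": 0,"y": 0,"z": 0.1,"wx": 0,"wy": 0,"wz": 0,"hand": -1},{"x": 0,"y": 0,"z": 0.06,"wx": 0,"wy": 0,"wz": 0,"hand": -1},{"x": 0,"y": 0,"z": 0,"wx": 0,"wy": 0,"wz": 0,"hand": -1},{"x": 0,"y": 0,"z": 0,"wx": 0,"wy": 0,"wz": 0,"hand": -1},{"x": 0,"y": 0,"z": 0,"wx": 0,"wy": 0,"wz": 0,"hand": -1},{"x": 0,"y": 0,"z": 0,"wx": 0,"wy": 0,"wz": 0,"hand": -1},{"x": 0,"y": 0,"z": 0,"wx": 0,"wy": 0,"wz": 0,"hand": -1},{"x": 0,"y": 0,"z": 0,"wx": 0,"wy": 0,"wz": 0,"hand": -1},{"x": 0,"y": 0,"z": 0,"wx": 0,"wy": 0,"wz": 0,"hand": -1},{"x": 0,"y": 0,"z": 0,"wx": 0,"wy": 0,"wz": 0,"hand": -1}]'

```text
time: 12.85
tool_pos: [0.5153, 0.1811, 0.1243]
tool_rot: [0.0, 0.007, 1.0, 0.0]
contact_force: [-0.1, -0.5, -2.7]
gripper_width: 0.346
grasp_force: 60.7
```

Run:
```python
from h import *
c=calibration("wrist"); im=grab_frame("wrist"); tp=manip.state()["tool_pos"];print(tp)
R=Ro.from_euler("z",-1.585)
for X in [(-220,75,33),(-220,-75,33),(-208,52,33),(-156,52,33),(-208,28,33),(-156,28,33),(-208,-52,33),(-208,-28,33),(52,52,33),(52,28,33),(52,-28,33),(52,-52,33)]:
    p=R.apply(np.array(X)/1e3)+[.471,-.001,0]; u=proj(c,p)
    cv2.circle(im,tuple(int(k) for k in u.round()),1,(0,0,255),-1)
for a in(-1,1):
  for b in(-1,1):
    for dx,dy,dz in((30,22,0),(13,7,-24)): # predicted shoe and tongue corners
      u=proj(c,tp+[-.0012+b*dy/1e3,a*dx/1e3,-.034+dz/1e3]); cv2.circle(im,tuple(int(k) for k in u.round()),1,(0,255,0),-1)
crop(im,130,80,300,225,2.6,"w4.png")
```

```text
[0.51529079 0.18117512 0.12418586]
```

View pics/w4.png

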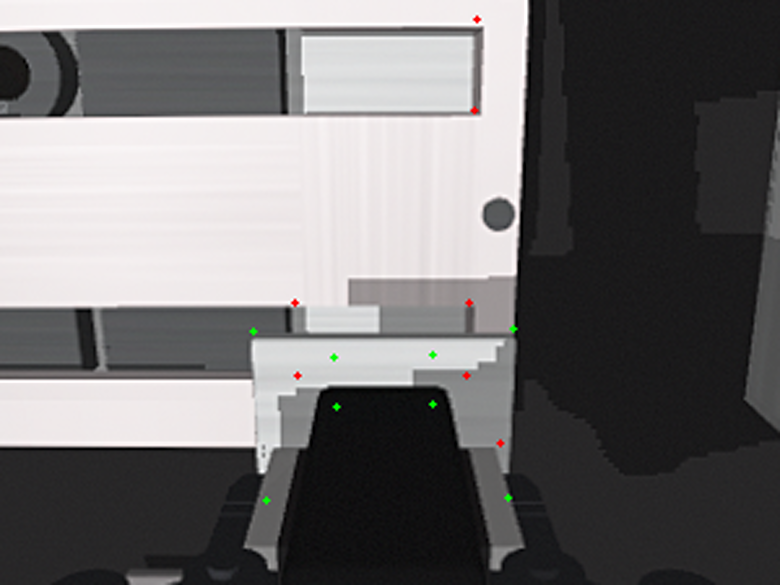

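The lead-ins' outlines are seen about 1 mm from the prediction. The shoe is level and aligned over the far lead-in, with its edge at (252–515, 337). I'll insert the tongue.

send_rows --rows '[{"x": 0,"y": 0,"z": 0.1,"wx": 0,"wy": 0,"wz": 0,"hand": -1},{"x": 0,"y": 0,"z": 0.1,"wx": 0,"wy": 0,"wz": 0,"hand": -1},{"x": 0,"y": 0,"z": 0.08,"wx": 0,"wy": 0,"wz": 0,"hand": -1},{"x": 0,"y": 0,"z": 0.05,"wx": 0,"wy": 0,"wz": 0,"hand": -1},{"x": 0,"y": 0,"z": 0.03,"wx": 0,"wy": 0,"wz": 0,"hand": -1},{"x": 0,"y": 0,"z": 0.015,"wx": 0,"wy": 0,"wz": 0,"hand": -1},{"x": 0,"y": 0,"z": 0,"wx": 0,"wy": 0,"wz": 0,"hand": -1},{"x": 0,"y": 0,"z": 0,"wx": 0,"wy": 0,"wz": 0,"hand": -1},{"x": 0,"y": 0,"z": 0,"wx": 0,"wy": 0,"wz": 0,"hand": -1},{"x": 0,"y": 0,"z": 0,"wx": 0,"wy": 0,"wz": 0,"hand": -1}]'

```text
time: 13.73
tool_pos: [0.5158, 0.1813, 0.0686]
tool_rot: [0.001, 0.007, 1.0, 0.0]
contact_force: [-0.9, -0.3, -3.1]
gripper_width: 0.343
grasp_force: 60.7
```

send_rows --rows '[{"x": 0,"y": 0,"z": 0.008,"wx": 0,"wy": 0,"wz": 0,"hand": -1},{"x": 0,"y": -0.04,"z": 0,"wx": 0,"wy": 0,"wz": 0,"hand": -1},{"x": 0,"y": -0.08,"z": 0,"wx": 0,"wy": 0,"wz": 0,"hand": -1},{"x": 0,"y": -0.08,"z": 0,"wx": 0,"wy": 0,"wz": 0,"hand": -1},{"x": 0,"y": -0.08,"z": 0,"wx": 0,"wy": 0,"wz": 0,"hand": -1},{"x": 0,"y": -0.08,"z": 0,"wx": 0,"wy": 0,"wz": 0,"hand": -1},{"x": 0,"y": -0.08,"z": 0,"wx": 0,"wy": 0,"wz": 0,"hand": -1},{"x": 0,"y": -0.08,"z": 0,"wx": 0,"wy": 0,"wz": 0,"hand": -1},{"x": 0,"y": -0.08,"z": 0,"wx": 0,"wy": 0,"wz": 0,"hand": -1},{"x": 0,"y": -0.08,"z": 0,"wx": 0,"wy": 0,"wz": 0,"hand": -1}]'

```text
time: 14.57
tool_pos: [0.5138, 0.0792, 0.0671]
tool_rot: [0.0, 0.008, 1.0, 0.002]
contact_force: [0.6, 7.0, -0.8]
gripper_width: 0.342
grasp_force: 61.1
```

send_rows --rows '[{"x": 0,"y": -0.08,"z": 0,"wx": 0,"wy": 0,"wz": 0,"hand": -1},{"x": 0,"y": -0.08,"z": 0,"wx": 0,"wy": 0,"wz": 0,"hand": -1},{"x": 0,"y": -0.08,"z": 0,"wx": 0,"wy": 0,"wz": 0,"hand": -1},{"x": 0,"y": -0.08,"z": 0,"wx": 0,"wy": 0,"wz": 0,"hand": -1},{"x": 0,"y": -0.08,"z": 0,"wx": 0,"wy": 0,"wz": 0,"hand": -1},{"x": 0,"y": -0.08,"z": 0,"wx": 0,"wy": 0,"wz": 0,"hand": -1},{"x": 0,"y": -0.08,"z": 0,"wx": 0,"wy": 0,"wz": 0,"hand": -1},{"x": 0,"y": -0.08,"z": 0,"wx": 0,"wy": 0,"wz": 0,"hand": -1},{"x": 0,"y": -0.08,"z": 0,"wx": 0,"wy": 0,"wz": 0,"hand": -1},{"x": 0,"y": -0.08,"z": 0,"wx": 0,"wy": 0,"wz": 0,"hand": -1}]'

```text
time: 15.4
tool_pos: [0.5118, -0.0404, 0.0671]
tool_rot: [0.0, 0.008, 1.0, 0.002]
contact_force: [0.0, 8.3, 0.9]
gripper_width: 0.343
grasp_force: 61.3
```

send_rows --rows '[{"x": 0,"y": -0.04,"z": 0,"wx": 0,"wy": 0,"wz": 0,"hand": -1},{"x": 0,"y": 0,"z": 0,"wx": 0,"wy": 0,"wz": 0,"hand": -1},{"x": 0,"y": 0.05,"z": 0,"wx": 0,"wy": 0,"wz": 0,"hand": -1},{"x": 0,"y": 0.05,"z": -0.02,"wx": 0,"wy": 0,"wz": 0,"hand": -1},{"x": 0,"y": 0,"z": -0.15,"wx": 0,"wy": 0,"wz": 0,"hand": -1},{"x": 0,"y": 0,"z": -0.15,"wx": 0,"wy": 0,"wz": 0,"hand": -1},{"x": 0,"y": 0,"z": -0.1,"wx": 0,"wy": 0,"wz": 0,"hand": -1},{"x": 0,"y": 0,"z": 0,"wx": 0,"wy": 0,"wz": 0,"hand": -1},{"x": 0,"y": 0,"z": 0,"wx": 0,"wy": 0,"wz": 0,"hand": -1},{"x": 0,"y": 0,"z": 0,"wx": 0,"wy": 0,"wz": 0,"hand": -1}]'

```text
time: 16.23
tool_pos: [0.5111, -0.0313, 0.1282]
tool_rot: [-0.001, 0.007, 1.0, 0.0]
contact_force: [0.3, 1.1, -3.5]
gripper_width: 0.341
grasp_force: 61.0
```

Run:
```python
from h import *
s=manip.state();print(s['tool_pos'],s['contact_force'],s['gripper_width'])
crop(grab_frame("wrist"),0,60,400,300,2,"w5.png")
go([.4349,.1815,.128],-.0145)
```

```text
[ 0.51112954 -0.03132728  0.12815727] [ 0.32958714  1.05289556 -3.45867174] 0.3407203707988847
turn [ 0.    -0.004  0.001] shift [ 0.527  1.411 -0.002] rows 5.2
```

View pics/w5.png

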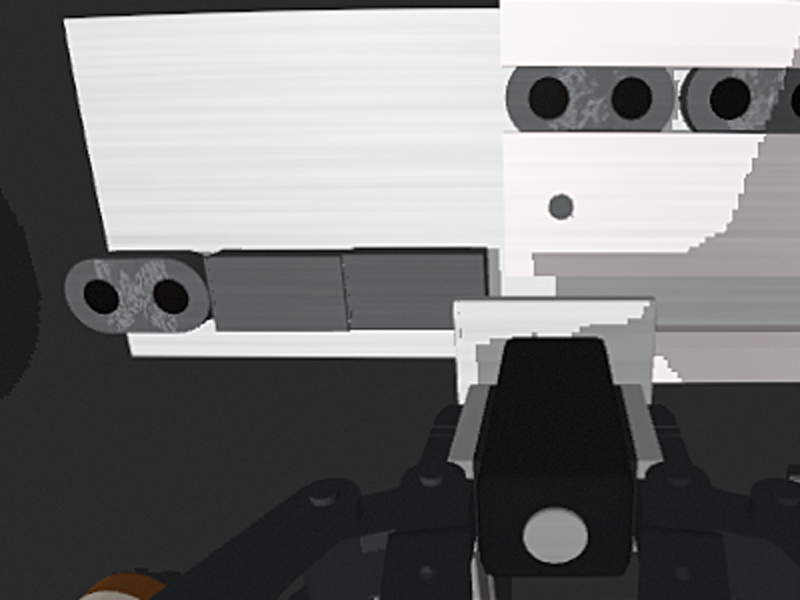

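The far slot is clear: link, block, block lie in a row on the apron, and the last block's tail at x=487 is past the slot end at 500. Next is the near slot.

send_rows --rows '[{"x": 0.0753,"y": 0.2016,"z": 0,"wx": 0,"wy": 0,"wz": 0,"hand": -1},{"x": 0.0753,"y": 0.2016,"z": 0,"wx": 0,"wy": 0,"wz": 0,"hand": -1},{"x": 0.0753,"y": 0.2016,"z": 0,"wx": 0,"wy": 0,"wz": 0,"hand": -1},{"x": 0.0753,"y": 0.2016,"z": 0,"wx": 0,"wy": 0,"wz": 0,"hand": -1},{"x": 0.0753,"y": 0.2016,"z": 0,"wx": 0,"wy": 0,"wz": 0,"hand": -1},{"x": 0.0753,"y": 0.2016,"z": 0,"wx": 0,"wy": 0,"wz": 0,"hand": -1},{"x": 0.0753,"y": 0.2016,"z": 0,"wx": 0,"wy": 0,"wz": 0,"hand": -1},{"x": 0,"y": 0,"z": 0,"wx": 0,"wy": 0,"wz": 0,"hand": -1},{"x": 0,"y": 0,"z": 0,"wx": 0,"wy": 0,"wz": 0,"hand": -1},{"x": 0,"y": 0,"z": 0,"wx": 0,"wy": 0,"wz": 0,"hand": -1}]'

```text
time: 17.12
tool_pos: [0.4354, 0.1807, 0.1284]
tool_rot: [-0.001, 0.007, 1.0, -0.001]
contact_force: [-0.8, 0.2, -2.8]
gripper_width: 0.344
grasp_force: 61.7
```

send_rows --rows '[{"x": 0,"y": 0,"z": 0.1,"wx": 0,"wy": 0,"wz": 0,"hand": -1},{"x": 0,"y": 0,"z": 0.1,"wx": 0,"wy": 0,"wz": 0,"hand": -1},{"x": 0,"y": 0,"z": 0.08,"wx": 0,"wy": 0,"wz": 0,"hand": -1},{"x": 0,"y": 0,"z": 0.05,"wx": 0,"wy": 0,"wz": 0,"hand": -1},{"x": 0,"y": 0,"z": 0.04,"wx": 0,"wy": 0,"wz": 0,"hand": -1},{"x": 0,"y": 0,"z": 0.025,"wx": 0,"wy": 0,"wz": 0,"hand": -1},{"x": 0,"y": 0,"z": 0.01,"wx": 0,"wy": 0,"wz": 0,"hand": -1},{"x": 0,"y": 0,"z": 0,"wx": 0,"wy": 0,"wz": 0,"hand": -1},{"x": 0,"y": 0,"z": 0,"wx": 0,"wy": 0,"wz": 0,"hand": -1},{"x": 0,"y": 0,"z": 0,"wx": 0,"wy": 0,"wz": 0,"hand": -1}]'

```text
time: 17.95
tool_pos: [0.4367, 0.1812, 0.0696]
tool_rot: [0.001, 0.007, 1.0, 0.0]
contact_force: [0.7, -0.2, -3.6]
gripper_width: 0.348
grasp_force: 61.7
```

send_rows --rows '[{"x": 0,"y": 0,"z": 0.008,"wx": 0,"wy": 0,"wz": 0,"hand": -1},{"x": 0,"y": -0.04,"z": 0,"wx": 0,"wy": 0,"wz": 0,"hand": -1},{"x": 0,"y": -0.08,"z": 0,"wx": 0,"wy": 0,"wz": 0,"hand": -1},{"x": 0,"y": -0.08,"z": 0,"wx": 0,"wy": 0,"wz": 0,"hand": -1},{"x": 0,"y": -0.08,"z": 0,"wx": 0,"wy": 0,"wz": 0,"hand": -1},{"x": 0,"y": -0.08,"z": 0,"wx": 0,"wy": 0,"wz": 0,"hand": -1},{"x": 0,"y": -0.08,"z": 0,"wx": 0,"wy": 0,"wz": 0,"hand": -1},{"x": 0,"y": -0.08,"z": 0,"wx": 0,"wy": 0,"wz": 0,"hand": -1},{"x": 0,"y": -0.08,"z": 0,"wx": 0,"wy": 0,"wz": 0,"hand": -1},{"x": 0,"y": -0.08,"z": 0,"wx": 0,"wy": 0,"wz": 0,"hand": -1}]'

```text
time: 18.78
tool_pos: [0.4348, 0.0796, 0.0681]
tool_rot: [0.0, 0.007, 1.0, 0.002]
contact_force: [0.8, 4.6, -2.0]
gripper_width: 0.344
grasp_force: 61.7
```

send_rows --rows '[{"x": 0,"y": -0.08,"z": 0,"wx": 0,"wy": 0,"wz": 0,"hand": -1},{"x": 0,"y": -0.08,"z": 0,"wx": 0,"wy": 0,"wz": 0,"hand": -1},{"x": 0,"y": -0.08,"z": 0,"wx": 0,"wy": 0,"wz": 0,"hand": -1},{"x": 0,"y": -0.08,"z": 0,"wx": 0,"wy": 0,"wz": 0,"hand": -1},{"x": 0,"y": -0.08,"z": 0,"wx": 0,"wy": 0,"wz": 0,"hand": -1},{"x": 0,"y": -0.08,"z": 0,"wx": 0,"wy": 0,"wz": 0,"hand": -1},{"x": 0,"y": -0.08,"z": 0,"wx": 0,"wy": 0,"wz": 0,"hand": -1},{"x": 0,"y": -0.08,"z": 0,"wx": 0,"wy": 0,"wz": 0,"hand": -1},{"x": 0,"y": -0.08,"z": 0,"wx": 0,"wy": 0,"wz": 0,"hand": -1},{"x": 0,"y": -0.08,"z": 0,"wx": 0,"wy": 0,"wz": 0,"hand": -1}]'

```text
time: 19.62
tool_pos: [0.433, -0.0401, 0.068]
tool_rot: [0.0, 0.008, 1.0, 0.002]
contact_force: [0.5, 7.0, -0.3]
gripper_width: 0.344
grasp_force: 62.0
```

send_rows --rows '[{"x": 0,"y": -0.04,"z": 0,"wx": 0,"wy": 0,"wz": 0,"hand": -1},{"x": 0,"y": 0,"z": 0,"wx": 0,"wy": 0,"wz": 0,"hand": -1},{"x": 0,"y": 0.05,"z": 0,"wx": 0,"wy": 0,"wz": 0,"hand": -1},{"x": 0,"y": 0.05,"z": -0.02,"wx": 0,"wy": 0,"wz": 0,"hand": -1},{"x": 0,"y": 0,"z": -0.15,"wx": 0,"wy": 0,"wz": 0,"hand": -1},{"x": 0,"y": 0,"z": -0.2,"wx": 0,"wy": 0,"wz": 0,"hand": -1},{"x": 0,"y": 0,"z": -0.2,"wx": 0,"wy": 0,"wz": 0,"hand": -1},{"x": 0,"y": 0,"z": 0,"wx": 0,"wy": 0,"wz": 0,"hand": -1},{"x": 0,"y": 0,"z": 0,"wx": 0,"wy": 0,"wz": 0,"hand": -1},{"x": 0,"y": 0,"z": 0,"wx": 0,"wy": 0,"wz": 0,"hand": -1}]'

```text
time: 20.45
tool_pos: [0.4325, -0.0313, 0.1523]
tool_rot: [-0.001, 0.007, 1.0, -0.0]
contact_force: [-0.0, 0.5, -2.8]
gripper_width: 0.344
grasp_force: 61.9
```

Run:
```python
from h import *
s=manip.state();print(s['tool_pos'],s['contact_force'],s['gripper_width'])
c=calibration("wrist");im=grab_frame("wrist")
R=Ro.from_euler("z",-1.585)
for X in [(52,28,33),(52,-28,33),(52,-52,33),(52,-75,33),(52,-24,6),(52,-56,6)]:
    u=proj(c,R.apply(np.array(X)/1e3)+[.4723,0,0]); cv2.circle(im,tuple(int(k) for k in u.round()),1,(0,0,255),-1)
crop(im,0,60,400,300,2,"w6.png"); np.savez("pics/w6.npz",**c)
go([.68,-.106,.15],-1.55)
```

```text
[ 0.43245135 -0.0312628   0.15225533] [-0.02144441  0.52569159 -2.81376551] 0.34372344355404405
turn [-0.003 -0.003  1.956] shift [-0.532  1.643  0.009] rows 6.1
```

View pics/w6.png

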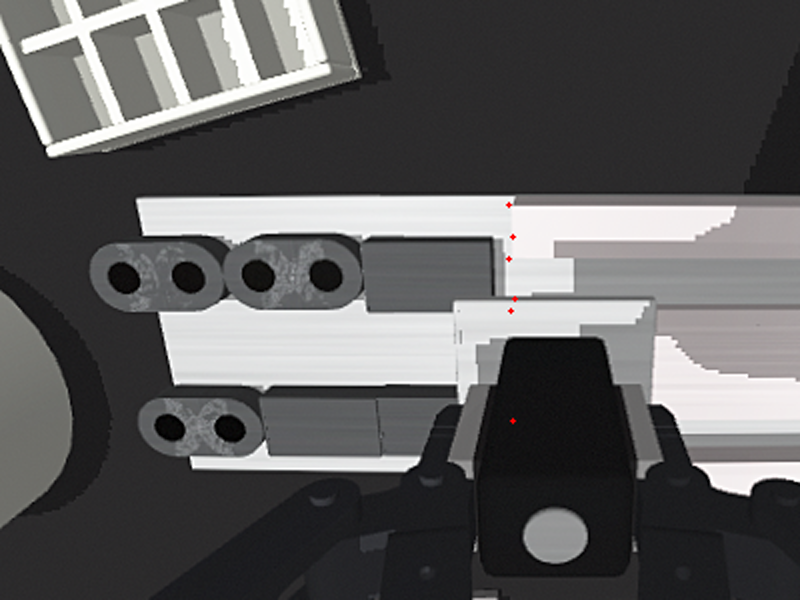

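Both slots are clear. The near row's last block has its tail at about x=494, past the slot end at about 505, and the scraper hasn't slipped in the grip. I'll take it back to the rest.

send_rows --rows '[{"x": 0,"y": 0,"z": 0,"wx": 0,"wy": 0,"wz": 0.15,"hand": -1},{"x": 0,"y": 0,"z": 0,"wx": 0,"wy": 0,"wz": 0.15,"hand": -1},{"x": 0,"y": 0,"z": 0,"wx": 0,"wy": 0,"wz": 0.15,"hand": -1},{"x": 0,"y": 0,"z": 0,"wx": 0,"wy": 0,"wz": 0.15,"hand": -1},{"x": 0,"y": 0,"z": 0,"wx": 0,"wy": 0,"wz": 0.15,"hand": -1},{"x": 0,"y": 0,"z": 0,"wx": 0,"wy": 0,"wz": 0.15,"hand": -1},{"x": 0,"y": 0,"z": 0,"wx": 0,"wy": 0,"wz": 0.15,"hand": -1},{"x": 0,"y": 0,"z": 0,"wx": 0,"wy": 0,"wz": 0.15,"hand": -1},{"x": 0,"y": 0,"z": 0,"wx": 0,"wy": 0,"wz": 0.15,"hand": -1},{"x": 0,"y": 0,"z": 0,"wx": 0,"wy": 0,"wz": 0.15,"hand": -1}]'

```text
time: 21.33
tool_pos: [0.4316, -0.0315, 0.1506]
tool_rot: [-0.002, 0.564, 0.826, -0.001]
contact_force: [-1.4, -0.3, -2.4]
gripper_width: 0.345
grasp_force: 61.7
```

send_rows --rows '[{"x": 0,"y": 0,"z": 0,"wx": 0,"wy": 0,"wz": 0.15,"hand": -1},{"x": 0,"y": 0,"z": 0,"wx": 0,"wy": 0,"wz": 0.15,"hand": -1},{"x": 0,"y": 0,"z": 0,"wx": 0,"wy": 0,"wz": 0.156,"hand": -1},{"x": -0.06,"y": 0.2,"z": 0,"wx": 0,"wy": 0,"wz": 0,"hand": -1},{"x": -0.06,"y": 0.2,"z": 0,"wx": 0,"wy": 0,"wz": 0,"hand": -1},{"x": -0.06,"y": 0.2,"z": 0,"wx": 0,"wy": 0,"wz": 0,"hand": -1},{"x": -0.06,"y": 0.2,"z": 0,"wx": 0,"wy": 0,"wz": 0,"hand": -1},{"x": -0.06,"y": 0.2,"z": 0,"wx": 0,"wy": 0,"wz": 0,"hand": -1},{"x": -0.06,"y": 0.2,"z": 0,"wx": 0,"wy": 0,"wz": 0,"hand": -1},{"x": 0,"y": 0,"z": 0,"wx": 0,"wy": 0,"wz": 0,"hand": -1}]'

```text
time: 22.17
tool_pos: [0.6167, -0.0834, 0.1494]
tool_rot: [-0.001, 0.7, 0.714, -0.001]
contact_force: [-1.4, -0.4, -2.1]
gripper_width: 0.342
grasp_force: 61.8
```

Run:
```python
from h import *
print(manip.state()['tool_pos'],manip.state()['joint_pos'])
go([.680,-.1055,.10],-1.55)
```

```text
[ 0.61671755 -0.0834121   0.14944198] [-2.53759071e-01  1.10102617e-01  1.69183664e+00 -4.31180532e-04
  1.34216214e+00 -2.73240186e-01]
turn [-0.003 -0.    -0.002] shift [-0.156  0.419  0.33 ] rows 1.6
```

send_rows --rows '[{"x": -0.039,"y": 0.105,"z": 0,"wx": 0,"wy": 0,"wz": 0,"hand": -1},{"x": -0.039,"y": 0.105,"z": 0,"wx": 0,"wy": 0,"wz": 0,"hand": -1},{"x": -0.039,"y": 0.105,"z": 0,"wx": 0,"wy": 0,"wz": 0,"hand": -1},{"x": -0.039,"y": 0.105,"z": 0,"wx": 0,"wy": 0,"wz": 0,"hand": -1},{"x": 0,"y": 0,"z": 0.11,"wx": 0,"wy": 0,"wz": 0,"hand": -1},{"x": 0,"y": 0,"z": 0.11,"wx": 0,"wy": 0,"wz": 0,"hand": -1},{"x": 0,"y": 0,"z": 0.09,"wx": 0,"wy": 0,"wz": 0,"hand": -1},{"x": 0,"y": 0,"z": 0,"wx": 0,"wy": 0,"wz": 0,"hand": -1},{"x": 0,"y": 0,"z": 0,"wx": 0,"wy": 0,"wz": 0,"hand": -1},{"x": 0,"y": 0,"z": 0,"wx": 0,"wy": 0,"wz": 0,"hand": -1}]'

```text
time: 23.0
tool_pos: [0.6774, -0.1043, 0.1066]
tool_rot: [-0.0, 0.7, 0.714, -0.0]
contact_force: [-0.4, 0.0, -2.0]
gripper_width: 0.341
grasp_force: 61.8
```

Run:
```python
from h import *
s=manip.state();print(s['contact_force'])
go([.680,-.1055,.0675],-1.55)
```

```text
[-0.42240919  0.03856795 -2.03745374]
turn [-0.    -0.    -0.001] shift [-0.008  0.017  0.261] rows 1.0
```

send_rows --rows '[{"x": -0.008,"y": 0.017,"z": 0,"wx": 0,"wy": 0,"wz": 0,"hand": -1},{"x": 0,"y": 0,"z": 0.07,"wx": 0,"wy": 0,"wz": 0,"hand": -1},{"x": 0,"y": 0,"z": 0.07,"wx": 0,"wy": 0,"wz": 0,"hand": -1},{"x": 0,"y": 0,"z": 0.05,"wx": 0,"wy": 0,"wz": 0,"hand": -1},{"x": 0,"y": 0,"z": 0.04,"wx": 0,"wy": 0,"wz": 0,"hand": -1},{"x": 0,"y": 0,"z": 0.02,"wx": 0,"wy": 0,"wz": 0,"hand": -1},{"x": 0,"y": 0,"z": 0.01,"wx": 0,"wy": 0,"wz": 0,"hand": -1},{"x": 0,"y": 0,"z": 0,"wx": 0,"wy": 0,"wz": 0,"hand": -1},{"x": 0,"y": 0,"z": 0,"wx": 0,"wy": 0,"wz": 0,"hand": -1},{"x": 0,"y": 0,"z": 0,"wx": 0,"wy": 0,"wz": 0,"hand": -1}]'

```text
time: 23.83
tool_pos: [0.6805, -0.1057, 0.068]
tool_rot: [0.0, 0.7, 0.714, 0.0]
contact_force: [-0.4, -0.1, -2.6]
gripper_width: 0.343
grasp_force: 62.2
```

send_rows --rows '[{"x": 0,"y": 0,"z": 0.008,"wx": 0,"wy": 0,"wz": 0,"hand": -1},{"x": 0,"y": 0,"z": 0,"wx": 0,"wy": 0,"wz": 0,"hand": -1},{"x": 0,"y": 0,"z": 0,"wx": 0,"wy": 0,"wz": 0,"hand": 1},{"x": 0,"y": 0,"z": 0,"wx": 0,"wy": 0,"wz": 0,"hand": 1},{"x": 0,"y": 0,"z": 0,"wx": 0,"wy": 0,"wz": 0,"hand": 1},{"x": 0,"y": 0,"z": 0,"wx": 0,"wy": 0,"wz": 0,"hand": 1},{"x": 0,"y": 0,"z": 0,"wx": 0,"wy": 0,"wz": 0,"hand": 1},{"x": 0,"y": 0,"z": 0,"wx": 0,"wy": 0,"wz": 0,"hand": 1},{"x": 0,"y": 0,"z": 0,"wx": 0,"wy": 0,"wz": 0,"hand": 1},{"x": 0,"y": 0,"z": 0,"wx": 0,"wy": 0,"wz": 0,"hand": 1}]'

```text
time: 24.67
tool_pos: [0.6802, -0.1056, 0.0665]
tool_rot: [0.0, 0.7, 0.714, -0.0]
contact_force: [-0.4, 0.3, 0.6]
gripper_width: 1.0
grasp_force: 0.0
```

send_rows --rows '[{"x": 0,"y": 0,"z": -0.15,"wx": 0,"wy": 0,"wz": 0,"hand": 1},{"x": 0,"y": 0,"z": -0.15,"wx": 0,"wy": 0,"wz": 0,"hand": 1},{"x": 0,"y": 0,"z": -0.2,"wx": 0,"wy": 0,"wz": 0,"hand": 1},{"x": 0,"y": 0,"z": -0.2,"wx": 0,"wy": 0,"wz": 0,"hand": 1},{"x": 0,"y": 0,"z": -0.18,"wx": 0,"wy": 0,"wz": 0,"hand": 1},{"x": 0,"y": 0,"z": 0,"wx": 0,"wy": 0,"wz": 0,"hand": 1},{"x": 0,"y": 0,"z": 0,"wx": 0,"wy": 0,"wz": 0,"hand": 1},{"x": 0,"y": 0,"z": 0,"wx": 0,"wy": 0,"wz": 0,"hand": 1},{"x": 0,"y": 0,"z": 0,"wx": 0,"wy": 0,"wz": 0,"hand": 1},{"x": 0,"y": 0,"z": 0,"wx": 0,"wy": 0,"wz": 0,"hand": 1}]'

```text
time: 25.5
tool_pos: [0.6791, -0.1054, 0.196]
tool_rot: [-0.002, 0.7, 0.714, -0.001]
contact_force: [-0.0, 0.0, -0.9]
gripper_width: 1.0
grasp_force: 0.0
```

Run:
```python
from h import *
print(manip.state()['tool_pos'])
go([.46,-.16,.24],-1.585)
# check rest with a small inset beside nothing: save for composite
cv2.imwrite("pics/rest_after.png",grab_frame("wrist")[50:260,150:430])
```

```text
[ 0.67910592 -0.10535611  0.1960296 ]
turn [-0.005 -0.001  0.044] shift [-0.385 -1.455 -0.293] rows 5.4
```

send_rows --rows '[{"x": 0,"y": 0,"z": -0.1,"wx": 0,"wy": 0,"wz": 0.044,"hand": 1},{"x": -0.055,"y": -0.208,"z": -0.028,"wx": 0,"wy": 0,"wz": 0,"hand": 1},{"x": -0.055,"y": -0.208,"z": -0.028,"wx": 0,"wy": 0,"wz": 0,"hand": 1},{"x": -0.055,"y": -0.208,"z": -0.028,"wx": 0,"wy": 0,"wz": 0,"hand": 1},{"x": -0.055,"y": -0.208,"z": -0.028,"wx": 0,"wy": 0,"wz": 0,"hand": 1},{"x": -0.055,"y": -0.208,"z": -0.028,"wx": 0,"wy": 0,"wz": 0,"hand": 1},{"x": -0.055,"y": -0.208,"z": -0.028,"wx": 0,"wy": 0,"wz": 0,"hand": 1},{"x": -0.055,"y": -0.208,"z": -0.028,"wx": 0,"wy": 0,"wz": 0,"hand": 1},{"x": 0,"y": 0,"z": 0,"wx": 0,"wy": 0,"wz": 0,"hand": 1},{"x": 0,"y": 0,"z": 0,"wx": 0,"wy": 0,"wz": 0,"hand": 1}]'

```text
time: 26.38
tool_pos: [0.4601, -0.1604, 0.2426]
tool_rot: [0.0, 0.713, 0.701, 0.0]
contact_force: [0.8, 0.2, 0.0]
gripper_width: 0.997
grasp_force: 0.0
```

Run:
```python
from h import *
c=calibration("wrist");im=grab_frame("wrist");print(manip.state()['tool_pos'])
np.savez("pics/w7.npz",**c); cv2.imwrite("pics/w7raw.png",im)
r=cv2.imread("pics/rest_after.png"); r=cv2.resize(r,(280,210))
im=cv2.resize(im,None,fx=1.4,fy=1.4,interpolation=cv2.INTER_CUBIC)
im[370:580,500:780]=r
cv2.imwrite("pics/w7.png",im)
```

```text
[ 0.46079937 -0.16024186  0.24251784]
```

View pics/w7.png

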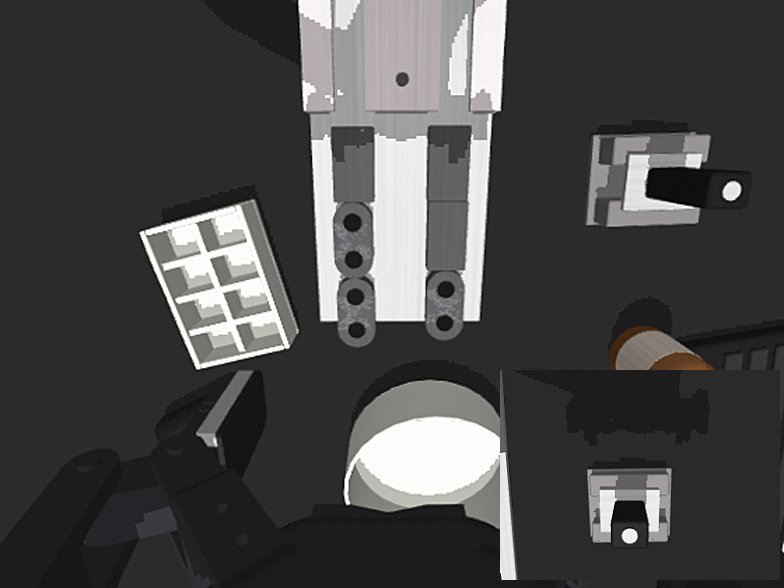

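The scraper is back upright on its rest (inset). The pieces lie in two straight rows. Near row: block (353,163), link (353,239), link (356,312). Far row: block (449,163), block (447,236), link (445,306).

Run:
```python
from h import *
c7=dict(np.load("pics/w7.npz"));c6=dict(np.load("pics/w6.npz"))
P=dict(Nb=(353,163),Nl1=(353,239),Nl2=(356,312),Fb1=(449,163),Fb2=(447,236),Fl=(445,306))
Q=dict(Nb=(429,275),Nl1=(292,275),Nl2=(157,277),Fb2=(322,422),Fl=(200,428))
for n in P:
    u=un(P[n],0,0,1.4); print(n,onz(c7,u,.022), tri([(c7,u),(c6,un(Q[n],0,60,2))]) if n in Q else "")
go([.4335,-.25,.10],-1.585)
```

```text
Nb [ 0.4326 -0.0894  0.022 ] [ 0.4319 -0.09    0.0162]
Nl1 [ 0.4301 -0.1517  0.022 ] [ 0.4295 -0.1525  0.0216]
Nl2 [ 0.43   -0.2179  0.022 ] [ 0.4296 -0.2189  0.0204]
Fb1 [ 0.5102 -0.0907  0.022 ] 
Fb2 [ 0.5099 -0.1505  0.022 ] [ 0.5109 -0.1526  0.013 ]
Fl [ 0.5097 -0.2136  0.022 ] [ 0.5099 -0.2142  0.0203]
turn [ 0.    -0.    -0.001] shift [-0.601 -0.173  0.95 ] rows 3.5
```

Run:
```python
from h import *
c2=dict(np.load("pics/w2.npz"));c7=dict(np.load("pics/w7.npz"))
t=[onz(c2,un(p,0,0,1.4),.065) for p in((556,354),(740,349),(783,152),(573,152))];print(t,np.mean(t,0))
print([onz(c7,un(p,0,0,1.4),.065) for p in((432,380),(345,460))])
go([.430,-.2185,.008],-1.585)
go([.499,-.377,.12],-1.585)
```

```text
[array([0.5483, 0.3128, 0.065 ]), array([0.548, 0.467, 0.065]), array([0.3936, 0.4643, 0.065 ]), array([0.3951, 0.3091, 0.065 ])] [0.47125 0.3883  0.065  ]
[array([ 0.4947, -0.2635,  0.065 ]), array([ 0.4179, -0.3437,  0.065 ])]
turn [ 0.    -0.    -0.001] shift [-0.391 -0.2    1.563] rows 5.8
turn [ 0.    -0.    -0.001] shift [-1.441  0.275  0.817] rows 5.3
```

send_rows --rows '[{"x": -0.0652,"y": -0.0333,"z": 0.18,"wx": 0,"wy": 0,"wz": 0,"hand": 0.5},{"x": -0.0652,"y": -0.0333,"z": 0.18,"wx": 0,"wy": 0,"wz": 0,"hand": 0.5},{"x": -0.0652,"y": -0.0333,"z": 0.18,"wx": 0,"wy": 0,"wz": 0,"hand": 0.5},{"x": -0.0652,"y": -0.0333,"z": 0.18,"wx": 0,"wy": 0,"wz": 0,"hand": 0.5},{"x": -0.0652,"y": -0.0333,"z": 0.18,"wx": 0,"wy": 0,"wz": 0,"hand": 0.5},{"x": -0.0652,"y": -0.0333,"z": 0.18,"wx": 0,"wy": 0,"wz": 0,"hand": 0.5},{"x": 0,"y": 0,"z": 0.15,"wx": 0,"wy": 0,"wz": 0,"hand": 0.5},{"x": 0,"y": 0,"z": 0.14,"wx": 0,"wy": 0,"wz": 0,"hand": 0.5},{"x": 0,"y": 0,"z": 0.12,"wx": 0,"wy": 0,"wz": 0,"hand": 0.5},{"x": 0,"y": 0,"z": 0.073,"wx": 0,"wy": 0,"wz": 0,"hand": 0.5}]'

```text
time: 27.27
tool_pos: [0.4295, -0.2172, 0.0053]
tool_rot: [-0.002, 0.712, 0.702, -0.0]
contact_force: [0.7, -0.6, -0.2]
gripper_width: 0.751
grasp_force: 0.0
```

send_rows --rows '[{"x": 0,"y": 0,"z": 0,"wx": 0,"wy": 0,"wz": 0,"hand": 0.5},{"x": 0,"y": 0,"z": 0,"wx": 0,"wy": 0,"wz": 0,"hand": -1},{"x": 0,"y": 0,"z": 0,"wx": 0,"wy": 0,"wz": 0,"hand": -1},{"x": 0,"y": 0,"z": 0,"wx": 0,"wy": 0,"wz": 0,"hand": -1},{"x": 0,"y": 0,"z": 0,"wx": 0,"wy": 0,"wz": 0,"hand": -1},{"x": 0,"y": 0,"z": 0,"wx": 0,"wy": 0,"wz": 0,"hand": -1},{"x": 0,"y": 0,"z": -0.15,"wx": 0,"wy": 0,"wz": 0,"hand": -1},{"x": 0,"y": 0,"z": -0.2,"wx": 0,"wy": 0,"wz": 0,"hand": -1},{"x": 0,"y": 0,"z": -0.2,"wx": 0,"wy": 0,"wz": 0,"hand": -1},{"x": 0,"y": 0,"z": -0.18,"wx": 0,"wy": 0,"wz": 0,"hand": -1}]'

```text
time: 28.1
tool_pos: [0.4299, -0.2183, 0.1194]
tool_rot: [0.0, 0.712, 0.702, 0.0]
contact_force: [0.7, -1.4, -1.0]
gripper_width: 0.374
grasp_force: 61.2
```

Run:
```python
from h import *
s=manip.state();print(s['contact_force'],s['gripper_width'],s['grasp_force'])
go([.470,-.379,.045],-1.585)
```

```text
[ 0.74865193 -1.38722635 -0.97305907] 0.37395283130617635 61.225454807281494
turn [ 0.  0. -0.] shift [-1.067  0.283  0.496] rows 4.0
```

send_rows --rows '[{"x": -0.1778,"y": 0.0472,"z": 0,"wx": 0,"wy": 0,"wz": 0,"hand": -1},{"x": -0.1778,"y": 0.0472,"z": 0,"wx": 0,"wy": 0,"wz": 0,"hand": -1},{"x": -0.1778,"y": 0.0472,"z": 0,"wx": 0,"wy": 0,"wz": 0,"hand": -1},{"x": -0.1778,"y": 0.0472,"z": 0,"wx": 0,"wy": 0,"wz": 0,"hand": -1},{"x": -0.1778,"y": 0.0472,"z": 0,"wx": 0,"wy": 0,"wz": 0,"hand": -1},{"x": -0.1778,"y": 0.0472,"z": 0,"wx": 0,"wy": 0,"wz": 0,"hand": -1},{"x": 0,"y": 0,"z": 0.17,"wx": 0,"wy": 0,"wz": 0,"hand": -1},{"x": 0,"y": 0,"z": 0.17,"wx": 0,"wy": 0,"wz": 0,"hand": -1},{"x": 0,"y": 0,"z": 0.17,"wx": 0,"wy": 0,"wz": 0,"hand": -1},{"x": 0,"y": 0,"z": 0.13,"wx": 0,"wy": 0,"wz": 0,"hand": -1}]'

```text
time: 28.93
tool_pos: [0.4692, -0.3783, 0.0195]
tool_rot: [-0.001, 0.712, 0.702, 0.0]
contact_force: [-0.7, -0.1, -1.1]
gripper_width: 0.382
grasp_force: 61.3
```

send_rows --rows '[{"x": 0,"y": 0,"z": 0,"wx": 0,"wy": 0,"wz": 0,"hand": -1},{"x": 0,"y": 0,"z": 0,"wx": 0,"wy": 0,"wz": 0,"hand": 0.3},{"x": 0,"y": 0,"z": 0,"wx": 0,"wy": 0,"wz": 0,"hand": 0.3},{"x": 0,"y": 0,"z": 0,"wx": 0,"wy": 0,"wz": 0,"hand": 0.3},{"x": 0,"y": 0,"z": 0,"wx": 0,"wy": 0,"wz": 0,"hand": 0.3},{"x": 0,"y": 0,"z": -0.15,"wx": 0,"wy": 0,"wz": 0,"hand": 0.3},{"x": 0,"y": 0,"z": -0.2,"wx": 0,"wy": 0,"wz": 0,"hand": 0.3},{"x": 0,"y": 0,"z": -0.2,"wx": 0,"wy": 0,"wz": 0,"hand": 0.3},{"x": 0,"y": 0,"z": -0.15,"wx": 0,"wy": 0,"wz": 0,"hand": 0.5},{"x": 0,"y": 0,"z": 0,"wx": 0,"wy": 0,"wz": 0,"hand": 0.5}]'

```text
time: 29.77
tool_pos: [0.4735, -0.3822, 0.1355]
tool_rot: [0.007, 0.712, 0.702, -0.0]
contact_force: [0.8, -1.1, 1.0]
gripper_width: 0.749
grasp_force: 0.0
```

Run:
```python
from h import *
s=manip.state();print(s['tool_pos'],s['gripper_width'])
go([.5095,-.214,.008],-1.585)
```

```text
[ 0.47352282 -0.38224453  0.13547159] 0.7494227991665764
turn [ 0.012  0.012 -0.   ] shift [1.125 0.224 0.85 ] rows 4.2
```

send_rows --rows '[{"x": 0.184,"y": 0.0413,"z": 0.0,"wx": 0,"wy": 0,"wz": 0,"hand": 0.5},{"x": 0.184,"y": 0.0413,"z": 0.0,"wx": 0,"wy": 0,"wz": 0,"hand": 0.5},{"x": 0.184,"y": 0.0413,"z": 0.0,"wx": 0,"wy": 0,"wz": 0,"hand": 0.5},{"x": 0.184,"y": 0.0413,"z": 0.0,"wx": 0,"wy": 0,"wz": 0,"hand": 0.5},{"x": 0.184,"y": 0.0413,"z": 0.0,"wx": 0,"wy": 0,"wz": 0,"hand": 0.5},{"x": 0.184,"y": 0.0413,"z": 0.0,"wx": 0,"wy": 0,"wz": 0,"hand": 0.5},{"x": 0,"y": 0,"z": 0.23,"wx": 0,"wy": 0,"wz": 0,"hand": 0.5},{"x": 0,"y": 0,"z": 0.23,"wx": 0,"wy": 0,"wz": 0,"hand": 0.5},{"x": 0,"y": 0,"z": 0.17,"wx": 0,"wy": 0,"wz": 0,"hand": 0.5},{"x": 0,"y": 0,"z": 0.13,"wx": 0,"wy": 0,"wz": 0,"hand": 0.5}]'

```text
time: 30.6
tool_pos: [0.5087, -0.2129, 0.0106]
tool_rot: [-0.001, 0.712, 0.702, -0.0]
contact_force: [-1.0, 0.4, -0.3]
gripper_width: 0.747
grasp_force: 0.0
```

send_rows --rows '[{"x": 0,"y": 0,"z": 0,"wx": 0,"wy": 0,"wz": 0,"hand": 0.5},{"x": 0,"y": 0,"z": 0,"wx": 0,"wy": 0,"wz": 0,"hand": 0.5},{"x": 0,"y": 0,"z": 0,"wx": 0,"wy": 0,"wz": 0,"hand": -1},{"x": 0,"y": 0,"z": 0,"wx": 0,"wy": 0,"wz": 0,"hand": -1},{"x": 0,"y": 0,"z": 0,"wx": 0,"wy": 0,"wz": 0,"hand": -1},{"x": 0,"y": 0,"z": 0,"wx": 0,"wy": 0,"wz": 0,"hand": -1},{"x": 0,"y": 0,"z": 0,"wx": 0,"wy": 0,"wz": 0,"hand": -1},{"x": 0,"y": 0,"z": -0.2,"wx": 0,"wy": 0,"wz": 0,"hand": -1},{"x": 0,"y": 0,"z": -0.25,"wx": 0,"wy": 0,"wz": 0,"hand": -1},{"x": 0,"y": 0,"z": -0.25,"wx": 0,"wy": 0,"wz": 0,"hand": -1}]'

```text
time: 31.43
tool_pos: [0.5086, -0.2133, 0.118]
tool_rot: [-0.001, 0.712, 0.702, -0.0]
contact_force: [1.1, -0.6, -2.8]
gripper_width: 0.366
grasp_force: 61.0
```

Run:
```python
from h import *
s=manip.state();print(s['contact_force'],s['gripper_width'],s['grasp_force'])
go([.527,-.379,.02],-1.585)
```

```text
[ 1.12134684 -0.59969875 -2.75287818] 0.3664024661565915 61.01158874575049
turn [-0.003 -0.002 -0.   ] shift [-1.103  0.138  0.653] rows 4.1
```

send_rows --rows '[{"x": -0.184,"y": 0.023,"z": 0,"wx": 0,"wy": 0,"wz": 0,"hand": -1},{"x": -0.184,"y": 0.023,"z": 0,"wx": 0,"wy": 0,"wz": 0,"hand": -1},{"x": -0.184,"y": 0.023,"z": 0,"wx": 0,"wy": 0,"wz": 0,"hand": -1},{"x": -0.184,"y": 0.023,"z": 0,"wx": 0,"wy": 0,"wz": 0,"hand": -1},{"x": -0.184,"y": 0.023,"z": 0,"wx": 0,"wy": 0,"wz": 0,"hand": -1},{"x": -0.184,"y": 0.023,"z": 0,"wx": 0,"wy": 0,"wz": 0,"hand": -1},{"x": 0,"y": 0,"z": 0.17,"wx": 0,"wy": 0,"wz": 0,"hand": -1},{"x": 0,"y": 0,"z": 0.17,"wx": 0,"wy": 0,"wz": 0,"hand": -1},{"x": 0,"y": 0,"z": 0.17,"wx": 0,"wy": 0,"wz": 0,"hand": -1},{"x": 0,"y": 0,"z": 0.11,"wx": 0,"wy": 0,"wz": 0,"hand": -1}]'

```text
time: 32.27
tool_pos: [0.5266, -0.379, 0.0219]
tool_rot: [-0.002, 0.712, 0.702, -0.0]
contact_force: [0.2, -0.0, -3.6]
gripper_width: 0.366
grasp_force: 61.0
```

send_rows --rows '[{"x": 0,"y": 0,"z": 0,"wx": 0,"wy": 0,"wz": 0,"hand": -1},{"x": 0,"y": 0,"z": 0,"wx": 0,"wy": 0,"wz": 0,"hand": 0.3},{"x": 0,"y": 0,"z": 0,"wx": 0,"wy": 0,"wz": 0,"hand": 0.3},{"x": 0,"y": 0,"z": 0,"wx": 0,"wy": 0,"wz": 0,"hand": 0.3},{"x": 0,"y": 0,"z": 0,"wx": 0,"wy": 0,"wz": 0,"hand": 0.3},{"x": 0,"y": 0,"z": -0.2,"wx": 0,"wy": 0,"wz": 0,"hand": 0.3},{"x": 0,"y": 0,"z": -0.25,"wx": 0,"wy": 0,"wz": 0,"hand": 0.3},{"x": 0,"y": 0,"z": -0.25,"wx": 0,"wy": 0,"wz": 0,"hand": 0.3},{"x": 0,"y": 0,"z": 0,"wx": 0,"wy": 0,"wz": 0,"hand": 0.5},{"x": 0,"y": 0,"z": 0,"wx": 0,"wy": 0,"wz": 0,"hand": 0.5}]'

```text
time: 33.1
tool_pos: [0.5307, -0.382, 0.1361]
tool_rot: [0.005, 0.712, 0.702, 0.0]
contact_force: [-0.1, 0.6, -1.6]
gripper_width: 0.75
grasp_force: 0.0
```

Run:
```python
from h import *
s=manip.state();print(s['tool_pos'],s['gripper_width'])
go([.43,-.152,.008],-1.585)
```

```text
[ 0.53066842 -0.38201818  0.13608201] 0.7499783942487593
turn [ 0.01   0.009 -0.   ] shift [ 1.524 -0.693  0.854] rows 5.6
```

Run:
```python
from h import *
cv2.imwrite("pics/tub.png",cv2.resize(grab_frame("top")[150:260,370:480],(330,330)))
cv2.imwrite("pics/tubw.png",grab_frame("wrist"))
s=manip.state();print(s['tool_pos'],s['tool_rot'],s['joint_vel'].round(3),s['contact_force'],s['joint_pos'])
go([.43,-.152,.008],-1.585)
```

```text
[ 0.52830045 -0.37993234  0.13061972] [5.70939185e-04 7.12145866e-01 7.02031294e-01 2.98441278e-05] [-0.001  0.027  0.031 -0.001  0.002  0.001] [ 0.11298628  0.32011742 -0.75924862] [-7.37742357e-01  1.89267754e-01  1.63691033e+00 -3.05399101e-06
  1.31427113e+00 -7.23437294e-01]
turn [ 0.001  0.001 -0.   ] shift [ 1.51  -0.677  0.817] rows 5.6
```

```bash
cat >> h.py <<'E'
def amap(cam,z=.022,x=(.58,.36),y=(.0,-.28),n=1):
    """text map of the apron: rows world x downwards, columns world y to the right; 7 mm cells"""
    c=calibration(cam); g=cv2.GaussianBlur(cv2.cvtColor(grab_frame(cam),cv2.COLOR_BGR2GRAY),(3,3),0)
    X,Y=np.meshgrid(np.arange(x[0],x[1],-.0085),np.arange(y[0],y[1],-.0055),indexing="ij")
    u=proj(c,np.stack([X,Y,X*0+z],-1)).astype(np.float32)
    v=cv2.remap(g,u[...,0],u[...,1],cv2.INTER_LINEAR)
    for r,xx in zip(v,X[:,0]): print(f"{xx:.3f}","".join(" .:-=+*#%@"[min(9,int(k)//26)] for k in r))
E
python3 - <<'E'
from h import *
amap("scene")
print()
amap("top")
E
```

```text
0.580 ::::::::::.........................................
0.572 :::::::::::::......................................
0.563 ::::::::::::::::...................................
0.555 ::::::::---------------::::::......................
0.546 #########%%%%%%%%%%%%%%%#++++++=========-:.........
0.538 @@@@@@@@@@@%%%%%%%%%%%%#++++++++**++++++-:.........
0.529 @@@@@@@@@@%+====++++++========+#%%*+++++-:.........
0.521 %@@%@@@%#+==------------:::::::-+%%%*+++-:.........
0.512 %%%%%%%%*-:-----------:::::::::-+#%%%#*+-:.........
0.504 #*****#%*=-----------:::::::::--+%%%%%%#=:.........
0.495 @%%@@%%@@%%##**+===------------=*%%%%%%#+:.........
0.487 @@@@@@@@@@@%%%#*++++++++*#%%%###%%%%%%#+-:.........
0.478 @@@@@@%@@@@%%%#+++++++++++#%%%%%%%%%#*++-:.........
0.470 @@@@@%*#@@@%%%#*++++++++++++#%%%%%#*+++=-:.........
0.461 @@@@@@@@@@@%#**++++++++++++++*#%%#*++++=-:.........
0.453 @@@@@@@@@@#+=--------========++**++++++=-:.........
0.444 @@@@@@@@%%*=--::::::::::::::::--=+++++++=:.........
0.436 %%%%%%#*+=-::::::::::::::.:::::::=++++##+:.........
0.427 #####*+++-::::::::::::::..::::..:-=+#%%%+:........
[... 1216 characters left out ...]
::::
0.461 %%%%%%%%%%%%%%%%#*++++++++++++#%%%%%%#++++=::::::::
0.453 %%%%%%%%%%%%%##*+++++++++++++++*#%%#*+++++=::::::::
0.444 %%%%%%%%%%#+===-------=+========+***++++++=::::::::
0.436 %%%%%%%%%%*=-------------::------=+++++++*+-:::::::
0.427 %%%%%%%%%*+=------------::::--:::-=+++++##*-:::::::
0.419 %%%%%%%%#*+=-------------:----:::-=+++*#%%*-:::::::
0.410 %%%%%%%#**++++++++++++++=====---=+++*#%%%%*-:::::::
0.402 %%%%%#****++++++++++++++++++++++++*#%%%%%%*-:::::::
0.393 =====------------------======++===+*******=::::::::
0.385 :::::::::::::::::::::::::::::::::::::::::::::::::::
0.376 :::::::::::::::::::::::::::::::::::::::::::::-:::::
0.368 ::::::::::::::::::::::::::::::::::::::--==+**#+::::
```

The map shows both remaining pairs in place. Taking the second near link.

send_rows --rows '[{"x": 0.188,"y": -0.0835,"z": 0,"wx": 0,"wy": 0,"wz": 0,"hand": 0.5},{"x": 0.188,"y": -0.0835,"z": 0,"wx": 0,"wy": 0,"wz": 0,"hand": 0.5},{"x": 0.188,"y": -0.0835,"z": 0,"wx": 0,"wy": 0,"wz": 0,"hand": 0.5},{"x": 0.188,"y": -0.0835,"z": 0,"wx": 0,"wy": 0,"wz": 0,"hand": 0.5},{"x": 0.188,"y": -0.0835,"z": 0,"wx": 0,"wy": 0,"wz": 0,"hand": 0.5},{"x": 0.188,"y": -0.0835,"z": 0,"wx": 0,"wy": 0,"wz": 0,"hand": 0.5},{"x": 0.188,"y": -0.0835,"z": 0,"wx": 0,"wy": 0,"wz": 0,"hand": 0.5},{"x": 0.188,"y": -0.0835,"z": 0,"wx": 0,"wy": 0,"wz": 0,"hand": 0.5},{"x": 0,"y": 0,"z": 0.2,"wx": 0,"wy": 0,"wz": 0,"hand": 0.5},{"x": 0,"y": 0,"z": 0.2,"wx": 0,"wy": 0,"wz": 0,"hand": 0.5}]'

```text
time: 34.13
tool_pos: [0.4319, -0.152, 0.0704]
tool_rot: [0.002, 0.711, 0.703, 0.001]
contact_force: [0.4, -0.9, -1.2]
gripper_width: 0.751
grasp_force: 0.0
```

send_rows --rows '[{"x": 0,"y": 0,"z": 0.2,"wx": 0,"wy": 0,"wz": 0,"hand": 0.5},{"x": 0,"y": 0,"z": 0.18,"wx": 0,"wy": 0,"wz": 0,"hand": 0.5},{"x": 0,"y": 0,"z": 0,"wx": 0,"wy": 0,"wz": 0,"hand": 0.5},{"x": 0,"y": 0,"z": 0,"wx": 0,"wy": 0,"wz": 0,"hand": 0.5},{"x": 0,"y": 0,"z": 0,"wx": 0,"wy": 0,"wz": 0,"hand": -1},{"x": 0,"y": 0,"z": 0,"wx": 0,"wy": 0,"wz": 0,"hand": -1},{"x": 0,"y": 0,"z": 0,"wx": 0,"wy": 0,"wz": 0,"hand": -1},{"x": 0,"y": 0,"z": 0,"wx": 0,"wy": 0,"wz": 0,"hand": -1},{"x": 0,"y": 0,"z": 0,"wx": 0,"wy": 0,"wz": 0,"hand": -1},{"x": 0,"y": 0,"z": 0,"wx": 0,"wy": 0,"wz": 0,"hand": -1}]'

```text
time: 34.97
tool_pos: [0.4326, -0.1539, 0.0153]
tool_rot: [0.002, 0.712, 0.702, 0.0]
contact_force: [-2.8, -0.1, 7.0]
gripper_width: 0.376
grasp_force: 60.2
```

send_rows --rows '[{"x": 0,"y": 0,"z": -0.15,"wx": 0,"wy": 0,"wz": 0,"hand": -1},{"x": 0,"y": 0,"z": -0.2,"wx": 0,"wy": 0,"wz": 0,"hand": -1},{"x": 0,"y": 0,"z": -0.2,"wx": 0,"wy": 0,"wz": 0,"hand": -1},{"x": 0,"y": 0,"z": -0.15,"wx": 0,"wy": 0,"wz": 0,"hand": -1},{"x": 0,"y": 0,"z": 0,"wx": 0,"wy": 0,"wz": 0,"hand": -1},{"x": 0,"y": 0,"z": 0,"wx": 0,"wy": 0,"wz": 0,"hand": -1},{"x": 0,"y": 0,"z": 0,"wx": 0,"wy": 0,"wz": 0,"hand": -1},{"x": 0,"y": 0,"z": 0,"wx": 0,"wy": 0,"wz": 0,"hand": -1},{"x": 0,"y": 0,"z": 0,"wx": 0,"wy": 0,"wz": 0,"hand": -1},{"x": 0,"y": 0,"z": 0,"wx": 0,"wy": 0,"wz": 0,"hand": -1}]'

```text
time: 35.8
tool_pos: [0.4303, -0.1524, 0.1162]
tool_rot: [-0.001, 0.712, 0.702, -0.0]
contact_force: [-0.6, 0.4, -2.8]
gripper_width: 0.373
grasp_force: 61.0
```

Run:
```python
from h import *
s=manip.state();print(s['tool_pos'],s['gripper_width'],s['grasp_force'])
go([.498,-.379,.045],-1.585)
```

```text
[ 0.43032213 -0.15235623  0.11622719] 0.37311480988185763 61.00613625487313
turn [-0.003 -0.002 -0.   ] shift [-1.504  0.473  0.475] rows 5.6
```

send_rows --rows '[{"x": -0.188,"y": 0.0591,"z": 0,"wx": 0,"wy": 0,"wz": 0,"hand": -1},{"x": -0.188,"y": 0.0591,"z": 0,"wx": 0,"wy": 0,"wz": 0,"hand": -1},{"x": -0.188,"y": 0.0591,"z": 0,"wx": 0,"wy": 0,"wz": 0,"hand": -1},{"x": -0.188,"y": 0.0591,"z": 0,"wx": 0,"wy": 0,"wz": 0,"hand": -1},{"x": -0.188,"y": 0.0591,"z": 0,"wx": 0,"wy": 0,"wz": 0,"hand": -1},{"x": -0.188,"y": 0.0591,"z": 0,"wx": 0,"wy": 0,"wz": 0,"hand": -1},{"x": -0.188,"y": 0.0591,"z": 0,"wx": 0,"wy": 0,"wz": 0,"hand": -1},{"x": -0.188,"y": 0.0591,"z": 0,"wx": 0,"wy": 0,"wz": 0,"hand": -1},{"x": 0,"y": 0,"z": 0.15,"wx": 0,"wy": 0,"wz": 0,"hand": -1},{"x": 0,"y": 0,"z": 0.15,"wx": 0,"wy": 0,"wz": 0,"hand": -1}]'

```text
time: 36.63
tool_pos: [0.5002, -0.3824, 0.0736]
tool_rot: [0.002, 0.713, 0.701, 0.0]
contact_force: [0.0, 1.2, -4.2]
gripper_width: 0.371
grasp_force: 61.0
```

send_rows --rows '[{"x": 0,"y": 0,"z": 0.12,"wx": 0,"wy": 0,"wz": 0,"hand": -1},{"x": 0,"y": 0,"z": 0.1,"wx": 0,"wy": 0,"wz": 0,"hand": -1},{"x": 0,"y": 0,"z": 0,"wx": 0,"wy": 0,"wz": 0,"hand": -1},{"x": 0,"y": 0,"z": 0,"wx": 0,"wy": 0,"wz": 0,"hand": -1},{"x": 0,"y": 0,"z": 0,"wx": 0,"wy": 0,"wz": 0,"hand": 0.3},{"x": 0,"y": 0,"z": 0,"wx": 0,"wy": 0,"wz": 0,"hand": 0.3},{"x": 0,"y": 0,"z": 0,"wx": 0,"wy": 0,"wz": 0,"hand": 0.3},{"x": 0,"y": 0,"z": 0,"wx": 0,"wy": 0,"wz": 0,"hand": 0.3},{"x": 0,"y": 0,"z": -0.2,"wx": 0,"wy": 0,"wz": 0,"hand": 0.3},{"x": 0,"y": 0,"z": -0.2,"wx": 0,"wy": 0,"wz": 0,"hand": 0.3}]'

```text
time: 37.47
tool_pos: [0.4977, -0.3783, 0.0988]
tool_rot: [-0.002, 0.712, 0.702, -0.0]
contact_force: [0.2, -1.5, 0.9]
gripper_width: 0.645
grasp_force: 0.0
```

send_rows --rows '[{"x": 0,"y": 0,"z": -0.2,"wx": 0,"wy": 0,"wz": 0,"hand": 0.5},{"x": 0,"y": 0,"z": 0,"wx": 0,"wy": 0,"wz": 0,"hand": 0.5},{"x": 0,"y": 0,"z": 0,"wx": 0,"wy": 0,"wz": 0,"hand": 0.5},{"x": 0,"y": 0,"z": 0,"wx": 0,"wy": 0,"wz": 0,"hand": 0.5},{"x": 0,"y": 0,"z": 0,"wx": 0,"wy": 0,"wz": 0,"hand": 0.5},{"x": 0,"y": 0,"z": 0,"wx": 0,"wy": 0,"wz": 0,"hand": 0.5},{"x": 0,"y": 0,"z": 0,"wx": 0,"wy": 0,"wz": 0,"hand": 0.5},{"x": 0,"y": 0,"z": 0,"wx": 0,"wy": 0,"wz": 0,"hand": 0.5},{"x": 0,"y": 0,"z": 0,"wx": 0,"wy": 0,"wz": 0,"hand": 0.5},{"x": 0,"y": 0,"z": 0,"wx": 0,"wy": 0,"wz": 0,"hand": 0.5}]'

```text
time: 38.3
tool_pos: [0.4988, -0.3794, 0.1295]
tool_rot: [-0.0, 0.712, 0.702, -0.0]
contact_force: [-0.0, -0.7, -0.4]
gripper_width: 0.748
grasp_force: 0.0
```

Run:
```python
from h import *
amap("scene")
go([.511,-.151,.008],-1.585)
go([.432,-.090,.008],-1.585)
```

```text
0.580 :::::::::::::......................................
0.572 ::::::::::::.:..:..................................
0.563 ::::::::::::::::::.................................
0.555 ::::::::----------------:::::::....................
0.546 #########%%%%%%%%%%%%%%%%%%%%#*+========-:.........
0.538 @@@@@@@@@@@%%%%%%%%%%%%%%%%%*+++++++++++-:.........
0.529 @@@@@@@@@@%+====++++++*****+===+++++++++-:.........
0.521 %@@%@@@%#+==-----------------:::-=++++++-:.........
0.512 %%%%%%%%*-:----------------:::::-+++++++-:.........
0.504 #**#**#%*=----------------::::::+#*++++=-:.........
0.495 @%%@@%%@@%%###***++====--::::::-+%%#*++=-:.........
0.487 @@@@@@@@@@@%%%%%%%#*+++++++*#####%%%%*+=-:.........
0.478 @@@@@@%@@@@%%%%%#*+++++++*#%%%%%%%%%%%#+-:.........
0.470 @@@@@%*#@@@%%%%#+++++++*#%%%%%%%%%%%%%%#=:.........
0.461 @@@@@@@@@@@%%%#+++++++++#%%%%%%%%%%%%%#+-..........
0.453 @@@@@@@@@@#+=+==--===++++*#%%%%%%%%%#*++-:.........
0.444 @@@@@@@@%%*=-----::::-+++++#%%%%%%%#*++=-:.........
0.436 %%%%%%%%*--------::::-++++++*#%%%#*++++=-:.........
0.427 ######%%+------::::::=++++++++***++++++=-:.........
0.419 #########*+=-------:-=+++++++++++++++++*=:.........
0.410 @@@@@@@@@@#++++++++++++++++++++++++++*##+:.........
0.402 @@@@@@@@@%*-------------------------=+++=:.........
0.393 ==+++++++=-::.....................:.::::...........
0.385 .::::..:.:..:...................::.....::::........
0.376 .........................::.....:::::-=====-::.....
0.368 .........................:::::-=====++++++++++=-:..
turn [-0. -0. -0.] shift [1.524 0.059 0.811] rows 5.6
turn [-0. -0. -0.] shift [ 1.923 -0.473  0.811] rows 7.1
```

send_rows --rows '[{"x": 0.1905,"y": 0.0074,"z": 0,"wx": 0,"wy": 0,"wz": 0,"hand": 0.5},{"x": 0.1905,"y": 0.0074,"z": 0,"wx": 0,"wy": 0,"wz": 0,"hand": 0.5},{"x": 0.1905,"y": 0.0074,"z": 0,"wx": 0,"wy": 0,"wz": 0,"hand": 0.5},{"x": 0.1905,"y": 0.0074,"z": 0,"wx": 0,"wy": 0,"wz": 0,"hand": 0.5},{"x": 0.1905,"y": 0.0074,"z": 0,"wx": 0,"wy": 0,"wz": 0,"hand": 0.5},{"x": 0.1905,"y": 0.0074,"z": 0,"wx": 0,"wy": 0,"wz": 0,"hand": 0.5},{"x": 0.1905,"y": 0.0074,"z": 0,"wx": 0,"wy": 0,"wz": 0,"hand": 0.5},{"x": 0.1905,"y": 0.0074,"z": 0,"wx": 0,"wy": 0,"wz": 0,"hand": 0.5},{"x": 0,"y": 0,"z": 0.2,"wx": 0,"wy": 0,"wz": 0,"hand": 0.5},{"x": 0,"y": 0,"z": 0.2,"wx": 0,"wy": 0,"wz": 0,"hand": 0.5}]'

```text
time: 39.18
tool_pos: [0.5135, -0.1504, 0.0721]
tool_rot: [0.003, 0.711, 0.703, 0.001]
contact_force: [1.3, 0.3, 0.3]
gripper_width: 0.757
grasp_force: 0.0
```

send_rows --rows '[{"x": 0,"y": 0,"z": 0.2,"wx": 0,"wy": 0,"wz": 0,"hand": 0.5},{"x": 0,"y": 0,"z": 0.2,"wx": 0,"wy": 0,"wz": 0,"hand": 0.5},{"x": 0,"y": 0,"z": 0,"wx": 0,"wy": 0,"wz": 0,"hand": 0.5},{"x": 0,"y": 0,"z": 0,"wx": 0,"wy": 0,"wz": 0,"hand": 0.5},{"x": 0,"y": 0,"z": 0,"wx": 0,"wy": 0,"wz": 0,"hand": -1},{"x": 0,"y": 0,"z": 0,"wx": 0,"wy": 0,"wz": 0,"hand": -1},{"x": 0,"y": 0,"z": 0,"wx": 0,"wy": 0,"wz": 0,"hand": -1},{"x": 0,"y": 0,"z": 0,"wx": 0,"wy": 0,"wz": 0,"hand": -1},{"x": 0,"y": 0,"z": 0,"wx": 0,"wy": 0,"wz": 0,"hand": -1},{"x": 0,"y": 0,"z": 0,"wx": 0,"wy": 0,"wz": 0,"hand": -1}]'

```text
time: 40.02
tool_pos: [0.5127, -0.1521, 0.0129]
tool_rot: [0.002, 0.712, 0.702, 0.0]
contact_force: [-2.6, 0.4, 6.3]
gripper_width: 0.379
grasp_force: 60.7
```

send_rows --rows '[{"x": 0,"y": 0,"z": -0.15,"wx": 0,"wy": 0,"wz": 0,"hand": -1},{"x": 0,"y": 0,"z": -0.2,"wx": 0,"wy": 0,"wz": 0,"hand": -1},{"x": 0,"y": 0,"z": -0.2,"wx": 0,"wy": 0,"wz": 0,"hand": -1},{"x": 0,"y": 0,"z": -0.2,"wx": 0,"wy": 0,"wz": 0,"hand": -1},{"x": 0,"y": 0,"z": 0,"wx": 0,"wy": 0,"wz": 0,"hand": -1},{"x": 0,"y": 0,"z": 0,"wx": 0,"wy": 0,"wz": 0,"hand": -1},{"x": 0,"y": 0,"z": 0,"wx": 0,"wy": 0,"wz": 0,"hand": -1},{"x": 0,"y": 0,"z": 0,"wx": 0,"wy": 0,"wz": 0,"hand": -1},{"x": 0,"y": 0,"z": 0,"wx": 0,"wy": 0,"wz": 0,"hand": -1},{"x": 0,"y": 0,"z": 0,"wx": 0,"wy": 0,"wz": 0,"hand": -1}]'

```text
time: 40.85
tool_pos: [0.51, -0.1506, 0.1206]
tool_rot: [-0.001, 0.712, 0.702, -0.001]
contact_force: [0.6, -0.3, -3.2]
gripper_width: 0.38
grasp_force: 60.9
```

Run:
```python
from h import *
s=manip.state();print(s['tool_pos'],s['gripper_width'],s['grasp_force'])
go([.443,.388,.025],-1.585)
```

```text
[ 0.51004943 -0.15056548  0.12056284] 0.3798389855929246 60.886244773864746
turn [-0.004 -0.002 -0.   ] shift [ 3.584 -0.498  0.637] rows 13.3
```

send_rows --rows '[{"x": 0.224,"y": -0.0311,"z": 0,"wx": 0,"wy": 0,"wz": 0,"hand": -1},{"x": 0.224,"y": -0.0311,"z": 0,"wx": 0,"wy": 0,"wz": 0,"hand": -1},{"x": 0.224,"y": -0.0311,"z": 0,"wx": 0,"wy": 0,"wz": 0,"hand": -1},{"x": 0.224,"y": -0.0311,"z": 0,"wx": 0,"wy": 0,"wz": 0,"hand": -1},{"x": 0.224,"y": -0.0311,"z": 0,"wx": 0,"wy": 0,"wz": 0,"hand": -1},{"x": 0.224,"y": -0.0311,"z": 0,"wx": 0,"wy": 0,"wz": 0,"hand": -1},{"x": 0.224,"y": -0.0311,"z": 0,"wx": 0,"wy": 0,"wz": 0,"hand": -1},{"x": 0.224,"y": -0.0311,"z": 0,"wx": 0,"wy": 0,"wz": 0,"hand": -1},{"x": 0.224,"y": -0.0311,"z": 0,"wx": 0,"wy": 0,"wz": 0,"hand": -1},{"x": 0.224,"y": -0.0311,"z": 0,"wx": 0,"wy": 0,"wz": 0,"hand": -1}]'

```text
time: 41.68
tool_pos: [0.4683, 0.1871, 0.1216]
tool_rot: [-0.0, 0.712, 0.702, -0.0]
contact_force: [0.1, -0.1, -1.9]
gripper_width: 0.374
grasp_force: 60.9
```

send_rows --rows '[{"x": 0.224,"y": -0.0311,"z": 0,"wx": 0,"wy": 0,"wz": 0,"hand": -1},{"x": 0.224,"y": -0.0311,"z": 0,"wx": 0,"wy": 0,"wz": 0,"hand": -1},{"x": 0.224,"y": -0.0311,"z": 0,"wx": 0,"wy": 0,"wz": 0,"hand": -1},{"x": 0.224,"y": -0.0311,"z": 0,"wx": 0,"wy": 0,"wz": 0,"hand": -1},{"x": 0.224,"y": -0.0311,"z": 0,"wx": 0,"wy": 0,"wz": 0,"hand": -1},{"x": 0.224,"y": -0.0311,"z": 0,"wx": 0,"wy": 0,"wz": 0,"hand": -1},{"x": 0,"y": 0,"z": 0,"wx": 0,"wy": 0,"wz": 0,"hand": -1},{"x": 0,"y": 0,"z": 0.2,"wx": 0,"wy": 0,"wz": 0,"hand": -1},{"x": 0,"y": 0,"z": 0.2,"wx": 0,"wy": 0,"wz": 0,"hand": -1},{"x": 0,"y": 0,"z": 0.2,"wx": 0,"wy": 0,"wz": 0,"hand": -1}]'

```text
time: 42.52
tool_pos: [0.4442, 0.3878, 0.0312]
tool_rot: [0.0, 0.712, 0.702, 0.0]
contact_force: [1.4, 0.1, -3.3]
gripper_width: 0.374
grasp_force: 60.9
```

send_rows --rows '[{"x": 0,"y": 0,"z": 0,"wx": 0,"wy": 0,"wz": 0,"hand": -1},{"x": 0,"y": 0,"z": 0,"wx": 0,"wy": 0,"wz": 0,"hand": -1},{"x": 0,"y": 0,"z": 0,"wx": 0,"wy": 0,"wz": 0,"hand": 0.3},{"x": 0,"y": 0,"z": 0,"wx": 0,"wy": 0,"wz": 0,"hand": 0.3},{"x": 0,"y": 0,"z": 0,"wx": 0,"wy": 0,"wz": 0,"hand": 0.3},{"x": 0,"y": 0,"z": 0,"wx": 0,"wy": 0,"wz": 0,"hand": 0.3},{"x": 0,"y": 0,"z": -0.2,"wx": 0,"wy": 0,"wz": 0,"hand": 0.3},{"x": 0,"y": 0,"z": -0.25,"wx": 0,"wy": 0,"wz": 0,"hand": 0.3},{"x": 0,"y": 0,"z": -0.2,"wx": 0,"wy": 0,"wz": 0,"hand": 0.3},{"x": 0,"y": 0,"z": 0,"wx": 0,"wy": 0,"wz": 0,"hand": 0.5}]'

```text
time: 43.35
tool_pos: [0.4486, 0.3907, 0.1398]
tool_rot: [0.001, 0.712, 0.702, 0.008]
contact_force: [1.4, 0.3, 2.2]
gripper_width: 0.746
grasp_force: 0.0
```

Run:
```python
from h import *
amap("top")
s=manip.state();print(s['tool_pos'])
go([.511,-.091,.008],-1.585)
```

```text
0.580 :::::::::::::::::::::::::::::::::::::::::::::::::::
0.572 :::::::::::::::::::::::::::::::::::::::::::::::::::
0.563 :::::::::::::::::::::::::::::::::::::::::::::::::::
0.555 ----------:::::::::::::::::::::::::::::::::::::::::
0.546 ##########+=========-----------------------::::::::
0.538 %%%%%%%%%%%%%%%%##########################*=:::::::
0.529 %%%%%%%%%%%###########%%%%%%%%%%%%%%%%%%%%#=:::::::
0.521 ##########*+=========+#%%%%%%%%%%%%%%%%%%%*=:::::::
0.512 %%%%%%%%%%*==========+#%%%%%%%%%%%%%%%%%%%*-:::::::
0.504 %%%%%%%%%%*===========#%%%%%%%%%%%%%%%%%%%*=:::::::
0.495 %%%%%%%%%%#+=========+#%%%%%%%%%%%%%%%%%%%*=:::::::
0.487 %%%%%%%%%%%###########%%%%%%%%%%%%%%%%%%%%*=:::::::
0.478 %%%%%%%%%%%%%%%%%%%%%%%%%%%%%%%%%%%%%%%%%%*=:::::::
0.470 %%%%%##%%%%%%%%%%%%%%%%%%%%%%%%%%%%%%%%%%%*-:::::::
0.461 %%%%%%%%%%%%%%%%%%%%%%%%%%%%%%%%%%%%%%%%%%*-:::::::
0.453 %%%%%%%%%%%%#%%%%%%%%%%%%%%%%%%%%%%%%%%%%%*-:::::::
0.444 %%%%%%%%%%#+++++++++**#%%%%%%%%%%%%%%%%%%%*-:::::::
0.436 %%%%%%%%%%*===========#%%%%%%%%%%%%%%%%%%%*-:::::::
0.427 %%%%%%%%%#*===========#%%%%%%%%%%%%%%%%%%%*-:::::::
0.419 %%%%%%%%%%*+=========+#%%%%%%%%%%%%%%%%%%%*-:::::::
0.410 %%%%%%%%%%%#######***#%%%%%%%%%%%%%%%%%%%%*-:::::::
0.402 %%%%%%%%%%%%%%%%%%%%%%%%%%%%%%%%%%%%%%%%%%*-:::::::
0.393 ==========+++++++++++++++*****+***********=-:::::::
0.385 ::-::::---::-::--:-:-----:---------------::::::::::
0.376 :::::::::-::::::::::::::--::::----::::::::::---::::
0.368 :::::::::::::::::::::::::::::::::::::---==+**#+::::
[0.44739373 0.38977009 0.1366673 ]
turn [ 0.012 -0.008 -0.   ] shift [-3.199  0.47   0.858] rows 11.8
```

send_rows --rows '[{"x": -0.2267,"y": 0.0351,"z": 0,"wx": 0,"wy": 0,"wz": 0,"hand": 0.5},{"x": -0.2267,"y": 0.0351,"z": 0,"wx": 0,"wy": 0,"wz": 0,"hand": 0.5},{"x": -0.2267,"y": 0.0351,"z": 0,"wx": 0,"wy": 0,"wz": 0,"hand": 0.5},{"x": -0.2267,"y": 0.0351,"z": 0,"wx": 0,"wy": 0,"wz": 0,"hand": 0.5},{"x": -0.2267,"y": 0.0351,"z": 0,"wx": 0,"wy": 0,"wz": 0,"hand": 0.5},{"x": -0.2267,"y": 0.0351,"z": 0,"wx": 0,"wy": 0,"wz": 0,"hand": 0.5},{"x": -0.2267,"y": 0.0351,"z": 0,"wx": 0,"wy": 0,"wz": 0,"hand": 0.5},{"x": -0.2267,"y": 0.0351,"z": 0,"wx": 0,"wy": 0,"wz": 0,"hand": 0.5},{"x": -0.2267,"y": 0.0351,"z": 0,"wx": 0,"wy": 0,"wz": 0,"hand": 0.5},{"x": -0.2267,"y": 0.0351,"z": 0,"wx": 0,"wy": 0,"wz": 0,"hand": 0.5}]'

```text
time: 44.23
tool_pos: [0.4915, 0.0452, 0.1296]
tool_rot: [-0.0, 0.712, 0.702, -0.0]
contact_force: [0.8, -0.1, 0.3]
gripper_width: 0.751
grasp_force: 0.0
```

send_rows --rows '[{"x": -0.2267,"y": 0.0351,"z": 0,"wx": 0,"wy": 0,"wz": 0,"hand": 0.5},{"x": -0.2267,"y": 0.0351,"z": 0,"wx": 0,"wy": 0,"wz": 0,"hand": 0.5},{"x": -0.2267,"y": 0.0351,"z": 0,"wx": 0,"wy": 0,"wz": 0,"hand": 0.5},{"x": -0.2267,"y": 0.0351,"z": 0,"wx": 0,"wy": 0,"wz": 0,"hand": 0.5},{"x": 0,"y": 0,"z": 0,"wx": 0,"wy": 0,"wz": 0,"hand": 0.5},{"x": 0,"y": 0,"z": 0,"wx": 0,"wy": 0,"wz": 0,"hand": 0.5},{"x": 0,"y": 0,"z": 0,"wx": 0,"wy": 0,"wz": 0,"hand": 0.5},{"x": 0,"y": 0,"z": 0,"wx": 0,"wy": 0,"wz": 0,"hand": 0.5},{"x": 0,"y": 0,"z": 0,"wx": 0,"wy": 0,"wz": 0,"hand": 0.5},{"x": 0,"y": 0,"z": 0,"wx": 0,"wy": 0,"wz": 0,"hand": 0.5}]'

```text
time: 45.07
tool_pos: [0.5109, -0.0884, 0.1298]
tool_rot: [-0.0, 0.712, 0.703, -0.0]
contact_force: [-1.3, -0.1, -0.2]
gripper_width: 0.746
grasp_force: 0.0
```

Run:
```python
from h import *
go([.510,-.089,.008],-1.585)
```

```text
turn [-0.    -0.     0.002] shift [-0.004 -0.006  0.812] rows 3.0
```

send_rows --rows '[{"x": -0.004,"y": -0.006,"z": 0.21,"wx": 0,"wy": 0,"wz": 0,"hand": 0.5},{"x": 0,"y": 0,"z": 0.21,"wx": 0,"wy": 0,"wz": 0,"hand": 0.5},{"x": 0,"y": 0,"z": 0.2,"wx": 0,"wy": 0,"wz": 0,"hand": 0.5},{"x": 0,"y": 0,"z": 0.19,"wx": 0,"wy": 0,"wz": 0,"hand": 0.5},{"x": 0,"y": 0,"z": 0,"wx": 0,"wy": 0,"wz": 0,"hand": 0.5},{"x": 0,"y": 0,"z": 0,"wx": 0,"wy": 0,"wz": 0,"hand": -1},{"x": 0,"y": 0,"z": 0,"wx": 0,"wy": 0,"wz": 0,"hand": -1},{"x": 0,"y": 0,"z": 0,"wx": 0,"wy": 0,"wz": 0,"hand": -1},{"x": 0,"y": 0,"z": 0,"wx": 0,"wy": 0,"wz": 0,"hand": -1},{"x": 0,"y": 0,"z": 0,"wx": 0,"wy": 0,"wz": 0,"hand": -1}]'

```text
time: 45.9
tool_pos: [0.5122, -0.0906, 0.0111]
tool_rot: [0.002, 0.712, 0.702, 0.001]
contact_force: [-0.0, 0.4, 6.5]
gripper_width: 0.376
grasp_force: 62.6
```

send_rows --rows '[{"x": 0,"y": 0,"z": 0,"wx": 0,"wy": 0,"wz": 0,"hand": -1},{"x": 0,"y": 0,"z": -0.15,"wx": 0,"wy": 0,"wz": 0,"hand": -1},{"x": 0,"y": 0,"z": -0.2,"wx": 0,"wy": 0,"wz": 0,"hand": -1},{"x": 0,"y": 0,"z": -0.2,"wx": 0,"wy": 0,"wz": 0,"hand": -1},{"x": 0,"y": 0,"z": -0.2,"wx": 0,"wy": 0,"wz": 0,"hand": -1},{"x": 0,"y": 0,"z": 0,"wx": 0,"wy": 0,"wz": 0,"hand": -1},{"x": 0,"y": 0,"z": 0,"wx": 0,"wy": 0,"wz": 0,"hand": -1},{"x": 0,"y": 0,"z": 0,"wx": 0,"wy": 0,"wz": 0,"hand": -1},{"x": 0,"y": 0,"z": 0,"wx": 0,"wy": 0,"wz": 0,"hand": -1},{"x": 0,"y": 0,"z": 0,"wx": 0,"wy": 0,"wz": 0,"hand": -1}]'

```text
time: 46.73
tool_pos: [0.5086, -0.0896, 0.1185]
tool_rot: [-0.002, 0.712, 0.702, -0.001]
contact_force: [0.2, -0.6, -3.2]
gripper_width: 0.372
grasp_force: 61.6
```

Run:
```python
from h import *
s=manip.state();print(s['tool_pos'],s['gripper_width'],s['grasp_force'])
go([.500,.354,.028],-1.585)
```

```text
[ 0.50860228 -0.08960936  0.11851162] 0.37207227967747986 61.56521916389465
turn [-0.005 -0.002 -0.   ] shift [ 2.956 -0.099  0.603] rows 10.9
```

send_rows --rows '[{"x": 0.2274,"y": -0.0076,"z": 0,"wx": 0,"wy": 0,"wz": 0,"hand": -1},{"x": 0.2274,"y": -0.0076,"z": 0,"wx": 0,"wy": 0,"wz": 0,"hand": -1},{"x": 0.2274,"y": -0.0076,"z": 0,"wx": 0,"wy": 0,"wz": 0,"hand": -1},{"x": 0.2274,"y": -0.0076,"z": 0,"wx": 0,"wy": 0,"wz": 0,"hand": -1},{"x": 0.2274,"y": -0.0076,"z": 0,"wx": 0,"wy": 0,"wz": 0,"hand": -1},{"x": 0.2274,"y": -0.0076,"z": 0,"wx": 0,"wy": 0,"wz": 0,"hand": -1},{"x": 0.2274,"y": -0.0076,"z": 0,"wx": 0,"wy": 0,"wz": 0,"hand": -1},{"x": 0.2274,"y": -0.0076,"z": 0,"wx": 0,"wy": 0,"wz": 0,"hand": -1},{"x": 0.2274,"y": -0.0076,"z": 0,"wx": 0,"wy": 0,"wz": 0,"hand": -1},{"x": 0.2274,"y": -0.0076,"z": 0,"wx": 0,"wy": 0,"wz": 0,"hand": -1}]'

```text
time: 47.57
tool_pos: [0.5024, 0.2526, 0.1192]
tool_rot: [-0.001, 0.712, 0.702, -0.001]
contact_force: [0.6, -0.5, -2.7]
gripper_width: 0.379
grasp_force: 61.6
```

send_rows --rows '[{"x": 0.2274,"y": -0.0076,"z": 0,"wx": 0,"wy": 0,"wz": 0,"hand": -1},{"x": 0.2274,"y": -0.0076,"z": 0,"wx": 0,"wy": 0,"wz": 0,"hand": -1},{"x": 0.2274,"y": -0.0076,"z": 0,"wx": 0,"wy": 0,"wz": 0,"hand": -1},{"x": 0,"y": 0,"z": 0,"wx": 0,"wy": 0,"wz": 0,"hand": -1},{"x": 0,"y": 0,"z": 0,"wx": 0,"wy": 0,"wz": 0,"hand": -1},{"x": 0,"y": 0,"z": 0.2,"wx": 0,"wy": 0,"wz": 0,"hand": -1},{"x": 0,"y": 0,"z": 0.2,"wx": 0,"wy": 0,"wz": 0,"hand": -1},{"x": 0,"y": 0,"z": 0.19,"wx": 0,"wy": 0,"wz": 0,"hand": -1},{"x": 0,"y": 0,"z": 0,"wx": 0,"wy": 0,"wz": 0,"hand": -1},{"x": 0,"y": 0,"z": 0,"wx": 0,"wy": 0,"wz": 0,"hand": -1}]'

```text
time: 48.4
tool_pos: [0.4996, 0.3514, 0.0295]
tool_rot: [-0.001, 0.713, 0.702, -0.003]
contact_force: [0.3, 0.4, -1.7]
gripper_width: 0.373
grasp_force: 61.5
```

send_rows --rows '[{"x": 0,"y": 0,"z": 0,"wx": 0,"wy": 0,"wz": 0,"hand": 0.3},{"x": 0,"y": 0,"z": 0,"wx": 0,"wy": 0,"wz": 0,"hand": 0.3},{"x": 0,"y": 0,"z": 0,"wx": 0,"wy": 0,"wz": 0,"hand": 0.3},{"x": 0,"y": 0,"z": 0,"wx": 0,"wy": 0,"wz": 0,"hand": 0.3},{"x": 0,"y": 0,"z": -0.2,"wx": 0,"wy": 0,"wz": 0,"hand": 0.3},{"x": 0,"y": 0,"z": -0.25,"wx": 0,"wy": 0,"wz": 0,"hand": 0.3},{"x": 0,"y": 0,"z": -0.2,"wx": 0,"wy": 0,"wz": 0,"hand": 0.3},{"x": 0,"y": 0,"z": 0,"wx": 0,"wy": 0,"wz": 0,"hand": 0.5},{"x": 0,"y": 0,"z": 0,"wx": 0,"wy": 0,"wz": 0,"hand": 0.5},{"x": 0,"y": 0,"z": 0,"wx": 0,"wy": 0,"wz": 0,"hand": 0.5}]'

```text
time: 49.23
tool_pos: [0.5018, 0.3536, 0.1306]
tool_rot: [0.0, 0.712, 0.702, 0.001]
contact_force: [-0.7, -0.1, -0.2]
gripper_width: 0.748
grasp_force: 0.0
```

Run:
```python
from h import *
amap("top")
s=manip.state();print(s['tool_pos'])
go([.431,-.089,.128],-1.585)
```

```text
0.580 :::::::::::::::::::::::::::::::::::::::::::::::::::
0.572 :::::::::::::::::::::::::::::::::::::::::::::::::::
0.563 :::::::::::::::::::::::::::::::::::::::::::::::::::
0.555 -----------::::::::::::::::::::::::::::::::::::::::
0.546 ##########*=========-----------------------::::::::
0.538 %%%%%%%%%%%%%%%%##########################*=:::::::
0.529 %%%%%%%%%%%%%%%%%%%%%%%%%%%%%%%%%%%%%%%%%%#=:::::::
0.521 #########%%%%%%%%%%%%%%%%%%%%%%%%%%%%%%%%%*=:::::::
0.512 %%%%%%%%%%%%%%%%%%%%%%%%%%%%%%%%%%%%%%%%%%*=:::::::
0.504 %%%%%%%%%%%%%%%%%%%%%%%%%%%%%%%%%%%%%%%%%%*=:::::::
0.495 %%%%%%%%%%%%%%%%%%%%%%%%%%%%%%%%%%%%%%%%%%*=:::::::
0.487 %%%%%%%%%%%%%%%%%%%%%%%%%%%%%%%%%%%%%%%%%%*=:::::::
0.478 %%%%%%%%%%%%%%%%%%%%%%%%%%%%%%%%%%%%%%%%%%*=:::::::
0.470 %%%%%##%%%%%%%%%%%%%%%%%%%%%%%%%%%%%%%%%%%*-:::::::
0.461 %%%%%%%%%%%%%%%%%%%%%%%%%%%%%%%%%%%%%%%%%%*-:::::::
0.453 %%%%%%%%%%%%%%%%%%%%%%%%%%%%%%%%%%%%%%%%%%*-:::::::
0.444 %%%%%%%%%%#+++++++++**#%%%%%%%%%%%%%%%%%%%*-:::::::
0.436 %%%%%%%%%%*===========#%%%%%%%%%%%%%%%%%%%*-:::::::
0.427 %%%%%%%%%#*==========+#%%%%%%%%%%%%%%%%%%%*-:::::::
0.419 %%%%%%%%%%*+=========+#%%%%%%%%%%%%%%%%%%%*-:::::::
0.410 %%%%%%%%%%%#######***#%%%%%%%%%%%%%%%%%%%%*-:::::::
0.402 %%%%%%%%%%%%%%%%%%%%%%%%%%%%%%%%%%%%%%%%%%*-:::::::
0.393 ==========+++++++++++++++***+*+***********=-:::::::
0.385 --::-:-:----------------------------------:::::::::
0.376 :::::::::::-::::-------------::::-:--:::::::---::::
0.368 ::::::::::::::::::::::::::::::-::::::---==+**#+::::
[0.50112874 0.35329163 0.12924496]
turn [-0.001  0.001 -0.   ] shift [-2.955 -0.426  0.008] rows 10.9
```

13 rows of (-0.2273, -0.0328), then descend and grip.

send_rows --rows '[{"x": -0.2273,"y": -0.0328,"z": 0,"wx": 0,"wy": 0,"wz": 0,"hand": 0.5},{"x": -0.2273,"y": -0.0328,"z": 0,"wx": 0,"wy": 0,"wz": 0,"hand": 0.5},{"x": -0.2273,"y": -0.0328,"z": 0,"wx": 0,"wy": 0,"wz": 0,"hand": 0.5},{"x": -0.2273,"y": -0.0328,"z": 0,"wx": 0,"wy": 0,"wz": 0,"hand": 0.5},{"x": -0.2273,"y": -0.0328,"z": 0,"wx": 0,"wy": 0,"wz": 0,"hand": 0.5},{"x": -0.2273,"y": -0.0328,"z": 0,"wx": 0,"wy": 0,"wz": 0,"hand": 0.5},{"x": -0.2273,"y": -0.0328,"z": 0,"wx": 0,"wy": 0,"wz": 0,"hand": 0.5},{"x": -0.2273,"y": -0.0328,"z": 0,"wx": 0,"wy": 0,"wz": 0,"hand": 0.5},{"x": -0.2273,"y": -0.0328,"z": 0,"wx": 0,"wy": 0,"wz": 0,"hand": 0.5},{"x": -0.2273,"y": -0.0328,"z": 0,"wx": 0,"wy": 0,"wz": 0,"hand": 0.5}]'

```text
time: 50.12
tool_pos: [0.4459, 0.012, 0.1282]
tool_rot: [-0.001, 0.712, 0.702, -0.001]
contact_force: [0.6, -0.1, 0.2]
gripper_width: 0.748
grasp_force: 0.0
```

send_rows --rows '[{"x": -0.2273,"y": -0.0328,"z": 0,"wx": 0,"wy": 0,"wz": 0,"hand": 0.5},{"x": -0.2273,"y": -0.0328,"z": 0,"wx": 0,"wy": 0,"wz": 0,"hand": 0.5},{"x": -0.2273,"y": -0.0328,"z": 0,"wx": 0,"wy": 0,"wz": 0,"hand": 0.5},{"x": 0,"y": 0,"z": 0,"wx": 0,"wy": 0,"wz": 0,"hand": 0.5},{"x": 0,"y": 0,"z": 0,"wx": 0,"wy": 0,"wz": 0,"hand": 0.5},{"x": 0,"y": 0,"z": 0,"wx": 0,"wy": 0,"wz": 0,"hand": 0.5},{"x": 0,"y": 0,"z": 0,"wx": 0,"wy": 0,"wz": 0,"hand": 0.5},{"x": 0,"y": 0,"z": 0,"wx": 0,"wy": 0,"wz": 0,"hand": 0.5},{"x": 0,"y": 0,"z": 0,"wx": 0,"wy": 0,"wz": 0,"hand": 0.5},{"x": 0,"y": 0,"z": 0,"wx": 0,"wy": 0,"wz": 0,"hand": 0.5}]'

```text
time: 50.95
tool_pos: [0.4315, -0.0879, 0.1298]
tool_rot: [-0.0, 0.712, 0.703, -0.0]
contact_force: [0.7, -0.4, 0.6]
gripper_width: 0.751
grasp_force: 0.0
```

Run:
```python
from h import *
go([.431,-.089,.008],-1.585)
```

```text
turn [-0.    -0.     0.002] shift [-0.007 -0.003  0.812] rows 3.0
```

send_rows --rows '[{"x": -0.007,"y": -0.003,"z": 0.21,"wx": 0,"wy": 0,"wz": 0,"hand": 0.5},{"x": 0,"y": 0,"z": 0.21,"wx": 0,"wy": 0,"wz": 0,"hand": 0.5},{"x": 0,"y": 0,"z": 0.2,"wx": 0,"wy": 0,"wz": 0,"hand": 0.5},{"x": 0,"y": 0,"z": 0.19,"wx": 0,"wy": 0,"wz": 0,"hand": 0.5},{"x": 0,"y": 0,"z": 0,"wx": 0,"wy": 0,"wz": 0,"hand": 0.5},{"x": 0,"y": 0,"z": 0,"wx": 0,"wy": 0,"wz": 0,"hand": -1},{"x": 0,"y": 0,"z": 0,"wx": 0,"wy": 0,"wz": 0,"hand": -1},{"x": 0,"y": 0,"z": 0,"wx": 0,"wy": 0,"wz": 0,"hand": -1},{"x": 0,"y": 0,"z": 0,"wx": 0,"wy": 0,"wz": 0,"hand": -1},{"x": 0,"y": 0,"z": 0,"wx": 0,"wy": 0,"wz": 0,"hand": -1}]'

```text
time: 51.78
tool_pos: [0.4329, -0.0905, 0.011]
tool_rot: [0.002, 0.712, 0.702, 0.001]
contact_force: [-0.1, 1.1, 5.9]
gripper_width: 0.376
grasp_force: 61.0
```

send_rows --rows '[{"x": 0,"y": 0,"z": 0,"wx": 0,"wy": 0,"wz": 0,"hand": -1},{"x": 0,"y": 0,"z": -0.15,"wx": 0,"wy": 0,"wz": 0,"hand": -1},{"x": 0,"y": 0,"z": -0.2,"wx": 0,"wy": 0,"wz": 0,"hand": -1},{"x": 0,"y": 0,"z": -0.2,"wx": 0,"wy": 0,"wz": 0,"hand": -1},{"x": 0,"y": 0,"z": -0.2,"wx": 0,"wy": 0,"wz": 0,"hand": -1},{"x": 0,"y": 0,"z": 0,"wx": 0,"wy": 0,"wz": 0,"hand": -1},{"x": 0,"y": 0,"z": 0,"wx": 0,"wy": 0,"wz": 0,"hand": -1},{"x": 0,"y": 0,"z": 0,"wx": 0,"wy": 0,"wz": 0,"hand": -1},{"x": 0,"y": 0,"z": 0,"wx": 0,"wy": 0,"wz": 0,"hand": -1},{"x": 0,"y": 0,"z": 0,"wx": 0,"wy": 0,"wz": 0,"hand": -1}]'

```text
time: 52.62
tool_pos: [0.4295, -0.0893, 0.1187]
tool_rot: [-0.002, 0.712, 0.702, -0.001]
contact_force: [-0.9, 1.1, -2.7]
gripper_width: 0.378
grasp_force: 60.6
```

Run:
```python
from h import *
s=manip.state();print(s['tool_pos'],s['gripper_width'],s['grasp_force'])
go([.500,.423,.028],-1.585)
```

```text
[ 0.42949225 -0.08925149  0.11873423] 0.3780687484489689 60.62828063964844
turn [-0.005 -0.002 -0.   ] shift [3.421 0.422 0.605] rows 12.7
```

send_rows --rows '[{"x": 0.228,"y": 0.0281,"z": 0,"wx": 0,"wy": 0,"wz": 0,"hand": -1},{"x": 0.228,"y": 0.0281,"z": 0,"wx": 0,"wy": 0,"wz": 0,"hand": -1},{"x": 0.228,"y": 0.0281,"z": 0,"wx": 0,"wy": 0,"wz": 0,"hand": -1},{"x": 0.228,"y": 0.0281,"z": 0,"wx": 0,"wy": 0,"wz": 0,"hand": -1},{"x": 0.228,"y": 0.0281,"z": 0,"wx": 0,"wy": 0,"wz": 0,"hand": -1},{"x": 0.228,"y": 0.0281,"z": 0,"wx": 0,"wy": 0,"wz": 0,"hand": -1},{"x": 0.228,"y": 0.0281,"z": 0,"wx": 0,"wy": 0,"wz": 0,"hand": -1},{"x": 0.228,"y": 0.0281,"z": 0,"wx": 0,"wy": 0,"wz": 0,"hand": -1},{"x": 0.228,"y": 0.0281,"z": 0,"wx": 0,"wy": 0,"wz": 0,"hand": -1},{"x": 0.228,"y": 0.0281,"z": 0,"wx": 0,"wy": 0,"wz": 0,"hand": -1}]'

```text
time: 53.45
tool_pos: [0.4769, 0.2531, 0.1191]
tool_rot: [-0.001, 0.712, 0.702, -0.001]
contact_force: [0.1, -0.6, -2.0]
gripper_width: 0.381
grasp_force: 60.6
```

send_rows --rows '[{"x": 0.228,"y": 0.0281,"z": 0,"wx": 0,"wy": 0,"wz": 0,"hand": -1},{"x": 0.228,"y": 0.0281,"z": 0,"wx": 0,"wy": 0,"wz": 0,"hand": -1},{"x": 0.228,"y": 0.0281,"z": 0,"wx": 0,"wy": 0,"wz": 0,"hand": -1},{"x": 0.228,"y": 0.0281,"z": 0,"wx": 0,"wy": 0,"wz": 0,"hand": -1},{"x": 0.228,"y": 0.0281,"z": 0,"wx": 0,"wy": 0,"wz": 0,"hand": -1},{"x": 0,"y": 0,"z": 0,"wx": 0,"wy": 0,"wz": 0,"hand": -1},{"x": 0,"y": 0,"z": 0.2,"wx": 0,"wy": 0,"wz": 0,"hand": -1},{"x": 0,"y": 0,"z": 0.2,"wx": 0,"wy": 0,"wz": 0,"hand": -1},{"x": 0,"y": 0,"z": 0.17,"wx": 0,"wy": 0,"wz": 0,"hand": -1},{"x": 0,"y": 0,"z": 0,"wx": 0,"wy": 0,"wz": 0,"hand": -1}]'

```text
time: 54.28
tool_pos: [0.4961, 0.4185, 0.0263]
tool_rot: [-0.001, 0.712, 0.702, -0.008]
contact_force: [-0.8, -1.4, -4.6]
gripper_width: 0.377
grasp_force: 60.5
```

send_rows --rows '[{"x": 0,"y": 0,"z": 0,"wx": 0,"wy": 0,"wz": 0,"hand": 0.3},{"x": 0,"y": 0,"z": 0,"wx": 0,"wy": 0,"wz": 0,"hand": 0.3},{"x": 0,"y": 0,"z": 0,"wx": 0,"wy": 0,"wz": 0,"hand": 0.3},{"x": 0,"y": 0,"z": 0,"wx": 0,"wy": 0,"wz": 0,"hand": 0.3},{"x": 0,"y": 0,"z": -0.2,"wx": 0,"wy": 0,"wz": 0,"hand": 0.3},{"x": 0,"y": 0,"z": -0.25,"wx": 0,"wy": 0,"wz": 0,"hand": 0.3},{"x": 0,"y": 0,"z": -0.25,"wx": 0,"wy": 0,"wz": 0,"hand": 0.5},{"x": 0,"y": 0,"z": -0.25,"wx": 0,"wy": 0,"wz": 0,"hand": 1},{"x": 0,"y": 0,"z": -0.25,"wx": 0,"wy": 0,"wz": 0,"hand": 1},{"x": 0,"y": 0,"z": 0,"wx": 0,"wy": 0,"wz": 0,"hand": 1}]'

```text
time: 55.12
tool_pos: [0.5059, 0.4252, 0.2293]
tool_rot: [0.002, 0.712, 0.702, 0.01]
contact_force: [0.8, -0.2, 1.4]
gripper_width: 0.999
grasp_force: 0.0
```

Run:
```python
from h import *
s=manip.state();print(s['tool_pos'])
cv2.imwrite("pics/top2.png",cv2.resize(grab_frame("top"),(800,600),interpolation=cv2.INTER_CUBIC))
go([.68,.11,.22],-.0145)
```

```text
[0.50585404 0.42519169 0.2292754 ]
turn [ 0.022  0.004 -2.   ] shift [-1.198 -2.079  0.035] rows 7.7
```

View pics/top2.png

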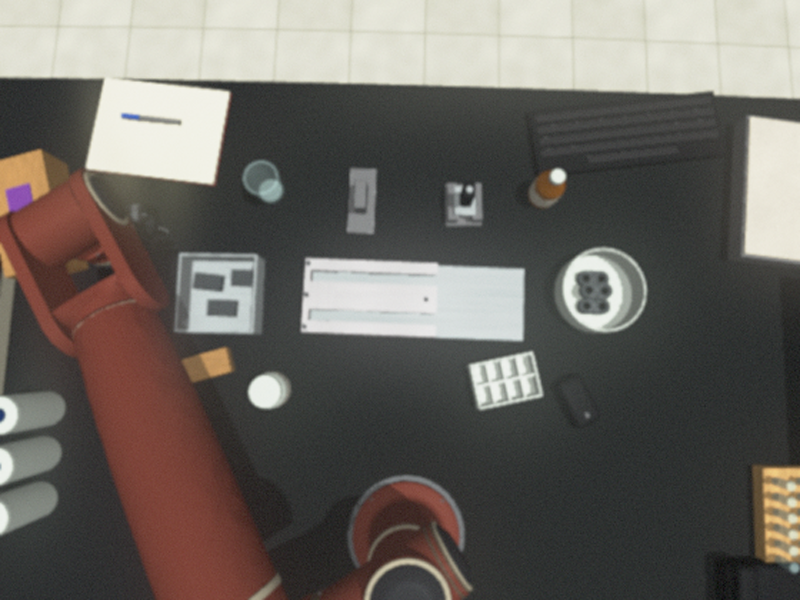

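All three blocks are in the tray at about (220,295), the three links are in the tub at (592,292), and everything else is undisturbed. The cover is at (362,200), so I'll fetch it.

send_rows --rows '[{"x": 0,"y": 0,"z": 0,"wx": 0,"wy": 0,"wz": -0.15,"hand": 1},{"x": 0,"y": 0,"z": 0,"wx": 0,"wy": 0,"wz": -0.15,"hand": 1},{"x": 0,"y": 0,"z": 0,"wx": 0,"wy": 0,"wz": -0.15,"hand": 1},{"x": 0,"y": 0,"z": 0,"wx": 0,"wy": 0,"wz": -0.15,"hand": 1},{"x": 0,"y": 0,"z": 0,"wx": 0,"wy": 0,"wz": -0.15,"hand": 1},{"x": 0,"y": 0,"z": 0,"wx": 0,"wy": 0,"wz": -0.15,"hand": 1},{"x": 0,"y": 0,"z": 0,"wx": 0,"wy": 0,"wz": -0.15,"hand": 1},{"x": 0,"y": 0,"z": 0,"wx": 0,"wy": 0,"wz": -0.15,"hand": 1},{"x": 0,"y": 0,"z": 0,"wx": 0,"wy": 0,"wz": -0.15,"hand": 1},{"x": 0,"y": 0,"z": 0,"wx": 0,"wy": 0,"wz": -0.15,"hand": 1}]'

```text
time: 56.0
tool_pos: [0.5014, 0.4221, 0.2155]
tool_rot: [0.0, 0.199, 0.98, 0.0]
contact_force: [0.2, -0.1, 0.1]
gripper_width: 1.0
grasp_force: 0.0
```

send_rows --rows '[{"x": 0,"y": 0,"z": 0,"wx": 0,"wy": 0,"wz": -0.15,"hand": 1},{"x": 0,"y": 0,"z": 0,"wx": 0,"wy": 0,"wz": -0.15,"hand": 1},{"x": 0,"y": 0,"z": 0,"wx": 0,"wy": 0,"wz": -0.15,"hand": 1},{"x": 0,"y": 0,"z": 0,"wx": 0,"wy": 0,"wz": -0.05,"hand": 1},{"x": 0,"y": 0,"z": 0,"wx": 0,"wy": 0,"wz": 0,"hand": 1},{"x": 0,"y": 0,"z": 0,"wx": 0,"wy": 0,"wz": 0,"hand": 1},{"x": 0,"y": 0,"z": 0,"wx": 0,"wy": 0,"wz": 0,"hand": 1},{"x": 0,"y": 0,"z": 0,"wx": 0,"wy": 0,"wz": 0,"hand": 1},{"x": 0,"y": 0,"z": 0,"wx": 0,"wy": 0,"wz": 0,"hand": 1},{"x": 0,"y": 0,"z": 0,"wx": 0,"wy": 0,"wz": 0,"hand": 1}]'

```text
time: 56.83
tool_pos: [0.5015, 0.4222, 0.2154]
tool_rot: [0.0, 0.007, 1.0, 0.0]
contact_force: [1.0, 0.4, -0.7]
gripper_width: 1.0
grasp_force: 0.0
```

Run:
```python
from h import *
print(manip.state()['tool_pos'])
go([.68,.1103,.22],-.0145)
```

```text
[0.50149033 0.42224675 0.21541478]
turn [ 0.  0. -0.] shift [-1.22  -2.062 -0.031] rows 7.6
```

send_rows --rows '[{"x": -0.122,"y": -0.2062,"z": 0,"wx": 0,"wy": 0,"wz": 0,"hand": 1},{"x": -0.122,"y": -0.2062,"z": 0,"wx": 0,"wy": 0,"wz": 0,"hand": 1},{"x": -0.122,"y": -0.2062,"z": 0,"wx": 0,"wy": 0,"wz": 0,"hand": 1},{"x": -0.122,"y": -0.2062,"z": 0,"wx": 0,"wy": 0,"wz": 0,"hand": 1},{"x": -0.122,"y": -0.2062,"z": 0,"wx": 0,"wy": 0,"wz": 0,"hand": 1},{"x": -0.122,"y": -0.2062,"z": 0,"wx": 0,"wy": 0,"wz": 0,"hand": 1},{"x": -0.122,"y": -0.2062,"z": 0,"wx": 0,"wy": 0,"wz": 0,"hand": 1},{"x": -0.122,"y": -0.2062,"z": 0,"wx": 0,"wy": 0,"wz": 0,"hand": 1},{"x": -0.122,"y": -0.2062,"z": 0,"wx": 0,"wy": 0,"wz": 0,"hand": 1},{"x": -0.122,"y": -0.2062,"z": 0,"wx": 0,"wy": 0,"wz": 0,"hand": 1}]'

```text
time: 57.67
tool_pos: [0.6807, 0.1087, 0.2155]
tool_rot: [0.0, 0.007, 1.0, 0.0]
contact_force: [0.9, 0.4, 0.1]
gripper_width: 1.0
grasp_force: 0.0
```

send_rows --rows '[{"x": 0,"y": 0,"z": 0.18,"wx": 0,"wy": 0,"wz": 0,"hand": 1},{"x": 0,"y": 0,"z": 0.18,"wx": 0,"wy": 0,"wz": 0,"hand": 1},{"x": 0,"y": 0,"z": 0.18,"wx": 0,"wy": 0,"wz": 0,"hand": 1},{"x": 0,"y": 0,"z": 0,"wx": 0,"wy": 0,"wz": 0,"hand": 1},{"x": 0,"y": 0,"z": 0,"wx": 0,"wy": 0,"wz": 0,"hand": 1},{"x": 0,"y": 0,"z": 0,"wx": 0,"wy": 0,"wz": 0,"hand": 1},{"x": 0,"y": 0,"z": 0,"wx": 0,"wy": 0,"wz": 0,"hand": 1},{"x": 0,"y": 0,"z": 0,"wx": 0,"wy": 0,"wz": 0,"hand": 1},{"x": 0,"y": 0,"z": 0,"wx": 0,"wy": 0,"wz": 0,"hand": 1},{"x": 0,"y": 0,"z": 0,"wx": 0,"wy": 0,"wz": 0,"hand": 1}]'

```text
time: 58.5
tool_pos: [0.6807, 0.1105, 0.1359]
tool_rot: [0.001, 0.007, 1.0, 0.0]
contact_force: [0.7, -1.1, 0.2]
gripper_width: 1.0
grasp_force: 0.0
```

Run:
```python
from h import *
print(manip.state()['tool_pos'])
go([.6799,.1104,.030],-.0145)
```

```text
[0.68065261 0.11052165 0.13586595]
turn [0.    0.003 0.   ] shift [ 0.005 -0.001  0.706] rows 2.6
```

send_rows --rows '[{"x": 0.004,"y": 0,"z": 0.18,"wx": 0,"wy": 0,"wz": 0,"hand": 1},{"x": 0,"y": 0,"z": 0.18,"wx": 0,"wy": 0,"wz": 0,"hand": 1},{"x": 0,"y": 0,"z": 0.18,"wx": 0,"wy": 0,"wz": 0,"hand": 1},{"x": 0,"y": 0,"z": 0.15,"wx": 0,"wy": 0,"wz": 0,"hand": 1},{"x": 0,"y": 0,"z": 0,"wx": 0,"wy": 0,"wz": 0,"hand": 1},{"x": 0,"y": 0,"z": 0,"wx": 0,"wy": 0,"wz": 0,"hand": -1},{"x": 0,"y": 0,"z": 0,"wx": 0,"wy": 0,"wz": 0,"hand": -1},{"x": 0,"y": 0,"z": 0,"wx": 0,"wy": 0,"wz": 0,"hand": -1},{"x": 0,"y": 0,"z": 0,"wx": 0,"wy": 0,"wz": 0,"hand": -1},{"x": 0,"y": 0,"z": 0,"wx": 0,"wy": 0,"wz": 0,"hand": -1}]'

```text
time: 59.33
tool_pos: [0.6806, 0.1104, 0.0329]
tool_rot: [0.002, 0.007, 1.0, 0.0]
contact_force: [0.2, -0.6, -0.5]
gripper_width: 0.3
grasp_force: 0.0
```

send_rows --rows '[{"x": 0,"y": 0,"z": 0,"wx": 0,"wy": 0,"wz": 0,"hand": -1},{"x": 0,"y": 0,"z": 0,"wx": 0,"wy": 0,"wz": 0,"hand": -1},{"x": 0,"y": 0,"z": 0,"wx": 0,"wy": 0,"wz": 0,"hand": -1},{"x": 0,"y": 0,"z": -0.1,"wx": 0,"wy": 0,"wz": 0,"hand": -1},{"x": 0,"y": 0,"z": -0.15,"wx": 0,"wy": 0,"wz": 0,"hand": -1},{"x": 0,"y": 0,"z": -0.15,"wx": 0,"wy": 0,"wz": 0,"hand": -1},{"x": 0,"y": 0,"z": -0.15,"wx": 0,"wy": 0,"wz": 0,"hand": -1},{"x": 0,"y": 0,"z": 0,"wx": 0,"wy": 0,"wz": 0,"hand": -1},{"x": 0,"y": 0,"z": 0,"wx": 0,"wy": 0,"wz": 0,"hand": -1},{"x": 0,"y": 0,"z": 0,"wx": 0,"wy": 0,"wz": 0,"hand": -1}]'

```text
time: 60.17
tool_pos: [0.6783, 0.1103, 0.1118]
tool_rot: [-0.001, 0.007, 1.0, -0.0]
contact_force: [-0.1, -0.3, -1.9]
gripper_width: 0.274
grasp_force: 59.1
```

Run:
```python
from h import *
s=manip.state();print(s['tool_pos'],s['gripper_width'],s['grasp_force'])
go([.4740,.1807,.10],-.0145)
```

```text
[0.6783315  0.11025372 0.11179307] 0.27434124968389856 59.11876559257507
turn [-0.    -0.003  0.   ] shift [1.369 0.45  0.079] rows 5.1
```

send_rows --rows '[{"x": 0.171,"y": 0.0562,"z": 0,"wx": 0,"wy": 0,"wz": 0,"hand": -1},{"x": 0.171,"y": 0.0562,"z": 0,"wx": 0,"wy": 0,"wz": 0,"hand": -1},{"x": 0.171,"y": 0.0562,"z": 0,"wx": 0,"wy": 0,"wz": 0,"hand": -1},{"x": 0.171,"y": 0.0562,"z": 0,"wx": 0,"wy": 0,"wz": 0,"hand": -1},{"x": 0.171,"y": 0.0562,"z": 0,"wx": 0,"wy": 0,"wz": 0,"hand": -1},{"x": 0.171,"y": 0.0562,"z": 0,"wx": 0,"wy": 0,"wz": 0,"hand": -1},{"x": 0.171,"y": 0.0562,"z": 0,"wx": 0,"wy": 0,"wz": 0,"hand": -1},{"x": 0.171,"y": 0.0562,"z": 0,"wx": 0,"wy": 0,"wz": 0,"hand": -1},{"x": 0,"y": 0,"z": 0.1,"wx": 0,"wy": 0,"wz": 0,"hand": -1},{"x": 0,"y": 0,"z": 0.1,"wx": 0,"wy": 0,"wz": 0,"hand": -1}]'

```text
time: 61.0
tool_pos: [0.473, 0.1811, 0.0816]
tool_rot: [-0.001, 0.006, 1.0, -0.0]
contact_force: [0.7, -0.9, -2.7]
gripper_width: 0.272
grasp_force: 59.1
```

send_rows --rows '[{"x": 0,"y": 0,"z": 0,"wx": 0,"wy": 0,"wz": 0,"hand": -1},{"x": 0,"y": 0,"z": 0,"wx": 0,"wy": 0,"wz": 0,"hand": -1},{"x": 0,"y": 0,"z": 0,"wx": 0,"wy": 0,"wz": 0,"hand": -1},{"x": 0,"y": 0,"z": 0,"wx": 0,"wy": 0,"wz": 0,"hand": -1},{"x": 0,"y": 0,"z": 0,"wx": 0,"wy": 0,"wz": 0,"hand": -1},{"x": 0,"y": 0,"z": 0,"wx": 0,"wy": 0,"wz": 0,"hand": -1},{"x": 0,"y": 0,"z": 0,"wx": 0,"wy": 0,"wz": 0,"hand": -1},{"x": 0,"y": 0,"z": 0,"wx": 0,"wy": 0,"wz": 0,"hand": -1},{"x": 0,"y": 0,"z": 0,"wx": 0,"wy": 0,"wz": 0,"hand": -1},{"x": 0,"y": 0,"z": 0,"wx": 0,"wy": 0,"wz": 0,"hand": -1}]'

```text
time: 61.83
tool_pos: [0.4752, 0.1807, 0.0835]
tool_rot: [0.0, 0.007, 1.0, 0.0]
contact_force: [-0.5, 0.5, -2.2]
gripper_width: 0.273
grasp_force: 59.0
```

Run:
```python
from h import *
s=manip.state();print(s['tool_pos'],s['contact_force'])
go([.4740,.1807,.0535],-.0145)
```

```text
[0.47524306 0.18073716 0.08347261] [-0.49849925  0.49472006 -2.24083773]
turn [0. 0. 0.] shift [ 0.008 -0.     0.2  ] rows 0.7
```

send_rows --rows '[{"x": 0.006,"y": 0,"z": 0.05,"wx": 0,"wy": 0,"wz": 0,"hand": -1},{"x": 0,"y": 0,"z": 0.05,"wx": 0,"wy": 0,"wz": 0,"hand": -1},{"x": 0,"y": 0,"z": 0.04,"wx": 0,"wy": 0,"wz": 0,"hand": -1},{"x": 0,"y": 0,"z": 0.03,"wx": 0,"wy": 0,"wz": 0,"hand": -1},{"x": 0,"y": 0,"z": 0.02,"wx": 0,"wy": 0,"wz": 0,"hand": -1},{"x": 0,"y": 0,"z": 0.01,"wx": 0,"wy": 0,"wz": 0,"hand": -1},{"x": 0,"y": 0,"z": 0,"wx": 0,"wy": 0,"wz": 0,"hand": -1},{"x": 0,"y": 0,"z": 0,"wx": 0,"wy": 0,"wz": 0,"hand": -1},{"x": 0,"y": 0,"z": 0,"wx": 0,"wy": 0,"wz": 0,"hand": -1},{"x": 0,"y": 0,"z": 0,"wx": 0,"wy": 0,"wz": 0,"hand": -1}]'

```text
time: 62.67
tool_pos: [0.4739, 0.1808, 0.0559]
tool_rot: [-0.001, 0.007, 1.0, -0.0]
contact_force: [-13.4, -2.8, 20.0]
gripper_width: 0.276
grasp_force: 62.0
```

The TCP-to-cover offset at the bench grip was 22.9 mm, so z = 0.0559 means the cover is seated and I'm pressing slightly. I'll relieve the pressure, release and rise.

send_rows --rows '[{"x": 0,"y": 0,"z": -0.015,"wx": 0,"wy": 0,"wz": 0,"hand": -1},{"x": 0,"y": 0,"z": 0,"wx": 0,"wy": 0,"wz": 0,"hand": -1},{"x": 0,"y": 0,"z": 0,"wx": 0,"wy": 0,"wz": 0,"hand": 1},{"x": 0,"y": 0,"z": 0,"wx": 0,"wy": 0,"wz": 0,"hand": 1},{"x": 0,"y": 0,"z": 0,"wx": 0,"wy": 0,"wz": 0,"hand": 1},{"x": 0,"y": 0,"z": 0,"wx": 0,"wy": 0,"wz": 0,"hand": 1},{"x": 0,"y": 0,"z": 0,"wx": 0,"wy": 0,"wz": 0,"hand": 1},{"x": 0,"y": 0,"z": 0,"wx": 0,"wy": 0,"wz": 0,"hand": 1},{"x": 0,"y": 0,"z": 0,"wx": 0,"wy": 0,"wz": 0,"hand": 1},{"x": 0,"y": 0,"z": 0,"wx": 0,"wy": 0,"wz": 0,"hand": 1}]'

```text
time: 63.5
tool_pos: [0.4743, 0.1808, 0.0556]
tool_rot: [-0.0, 0.007, 1.0, 0.0]
contact_force: [-0.1, -0.3, -0.0]
gripper_width: 0.997
grasp_force: 0.0
```

send_rows --rows '[{"x": 0,"y": 0,"z": -0.15,"wx": 0,"wy": 0,"wz": 0,"hand": 1},{"x": 0,"y": 0,"z": -0.2,"wx": 0,"wy": 0,"wz": 0,"hand": 1},{"x": 0,"y": 0,"z": -0.25,"wx": 0,"wy": 0,"wz": 0,"hand": 1},{"x": 0,"y": 0,"z": -0.25,"wx": 0,"wy": 0,"wz": 0,"hand": 1},{"x": 0,"y": 0,"z": -0.25,"wx": 0,"wy": 0,"wz": 0,"hand": 1},{"x": 0,"y": 0,"z": 0,"wx": 0,"wy": 0,"wz": 0,"hand": 1},{"x": 0,"y": 0,"z": 0,"wx": 0,"wy": 0,"wz": 0,"hand": 1},{"x": 0,"y": 0,"z": 0,"wx": 0,"wy": 0,"wz": 0,"hand": 1},{"x": 0,"y": 0,"z": 0,"wx": 0,"wy": 0,"wz": 0,"hand": 1},{"x": 0,"y": 0,"z": 0,"wx": 0,"wy": 0,"wz": 0,"hand": 1}]'

```text
time: 64.33
tool_pos: [0.4733, 0.1805, 0.2184]
tool_rot: [-0.002, 0.007, 1.0, -0.0]
contact_force: [0.7, -1.1, -0.3]
gripper_width: 1.001
grasp_force: 0.0
```

Run:
```python
from h import *
c=calibration("wrist"); im=grab_frame("wrist"); print(manip.state()["tool_pos"])
R=Ro.from_euler("z",-1.585)
for X in [(-154,70,39),(-154,-70,39),(-210,70,39),(-210,-70,39),(-170,30,89),(-170,-30,89),(-194,30,89),(-194,-30,89),(-220,75,33),(-220,-75,33)]:
    u=proj(c,R.apply(np.array(X)/1e3)+[.472,0,0]); cv2.circle(im,tuple(int(k) for k in u.round()),1,(0,0,255),-1)
a=cv2.resize(im[90:270,180:390],None,fx=1.9,fy=1.9,interpolation=cv2.INTER_CUBIC)
s=grab_frame("scene")[170:310,200:360]; s=cv2.resize(s,(391,342),interpolation=cv2.INTER_CUBIC)
cv2.imwrite("pics/f.png",np.hstack([a,s]))
```

```text
[0.47338667 0.18052168 0.21861543]
```

View pics/f.png

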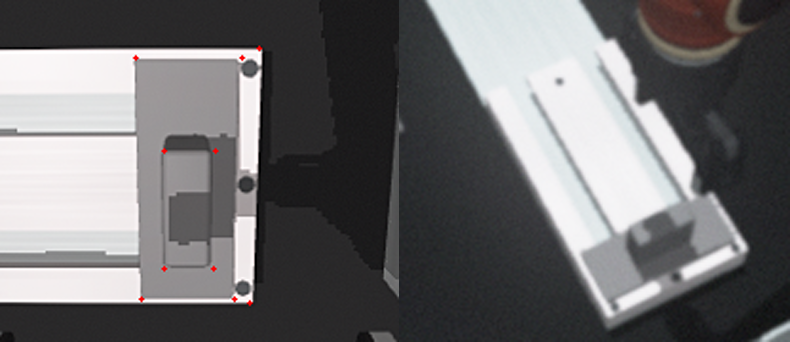

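The cover lies flat on its seat within about 1 mm of the prediction (handle (163–212, 150–265)). One last look at the containers before handing in.

Run:
```python
from h import *
cv2.imwrite("pics/end.png",cv2.resize(grab_frame("top"),(800,600),interpolation=cv2.INTER_CUBIC))
```

```text
(no output)
```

View pics/end.png

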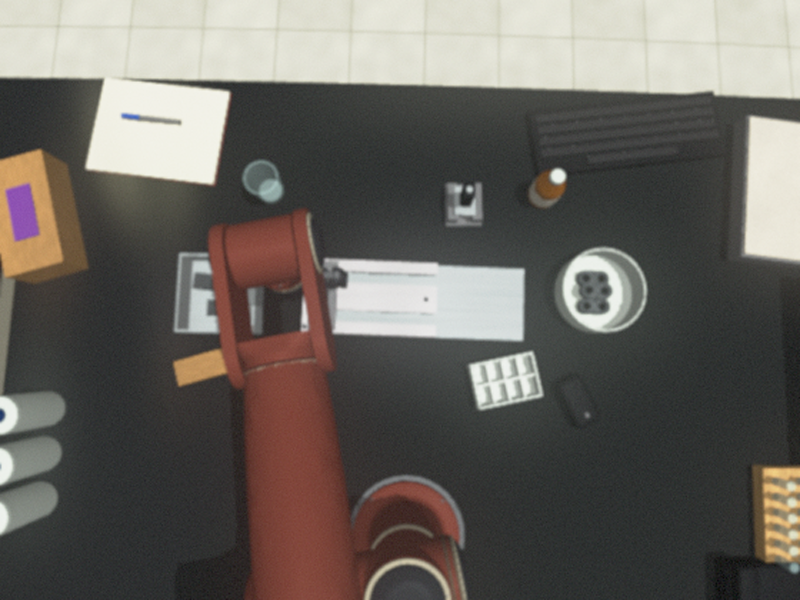

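The links are in the tub at (592,292), the visible blocks are in the tray, the scraper is on its rest, and the bystanders in view are where they were.

```bash
python3 -c "
from plant import job_done
print(job_done())"
```

```text
the job is handed in; nothing more can be done
None
```

I handed the job in at about 65 s: both slots are clear, the scraper is upright on its rest, the three blocks are in the tray and the three links in the tub, and the cover is flat in its seat; in the final picture the arm hid the jar and part of the tray.

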